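# Right the fallen milling vessel and pour in the grinding slugs

## Task

The steel milling vessel has been knocked over: tip it steadily up again, without batting or dropping it, onto its hexagonal foot on the bench. Then tip the three ceramic grinding slugs off the weighing scoop into it, keeping the gripper's fingers off the slugs, and set the empty scoop back down flat on the bench, right side up. Leave the meter, the glass cup, the amber bottle and the white jar where they are.

Things in the scene. Friction and masses are not known exactly. Their poses are not given: they have to be found in the camera images.
- vessel: Steel milling vessel, 0.4-0.65 kg, 130 mm tall: open cup (80 mm outside, walls 4 mm, inner floor at 16 mm) on a hexagonal foot plate 120 mm across flats, 12 mm thick. Origin: centre of the foot's underside; z along the axis to the mouth; x normal to two flats. Starts toppled, lying on the foot's -x flat and the rim, 0.12 rad nose down, mouth roughly to the robot
- vessel_foot (a point): Middle of the flat edge of the foot on its +x side, on the face towards the cup (60 mm along x, 12 mm along z from the vessel's origin): the highest edge of the toppled vessel. The foot stands 20 mm proud of the cup's wall here
- vessel_mouth (a point): Centre of the vessel's mouth, level with the rim, 130 mm along z from its origin. The cup flares over its last 12 mm to 92 mm outside at the rim (mouth about 84 mm wide). The centre of mass is about 50 mm from the underside
- tray: Aluminium weighing scoop, 0.3 kg: flat tray 140 mm long (x), 66 mm wide (y), floor and walls 4 mm thick, side walls 24 mm and back wall 34 mm high, open at the front end (+x, no sill). Origin: centre of the tray's underside; z up. A straight black handle bar, 85 mm long, 16 mm wide, 14 mm high, runs back (-x) from the back wall, its centre line 27 mm up
- tray_lip (a point): Middle of the open front edge of the scoop, on its floor, 70 mm ahead (+x) of the origin
- tray_grip (a point): Middle of the scoop's handle bar, 115 mm behind (-x) the origin, 27 mm up
- slug0: One of three alike white ceramic grinding slugs: a solid cylinder 30 mm in diameter, 26 mm high, 45 g, standing on the scoop's floor at the start. Origin: centre of its lower end; z along its axis
- slug1: One of three alike white ceramic grinding slugs: a solid cylinder 30 mm in diameter, 26 mm high, 45 g, standing on the scoop's floor at the start. Origin: centre of its lower end; z along its axis
- slug2: One of three alike white ceramic grinding slugs: a solid cylinder 30 mm in diameter, 26 mm high, 45 g, standing on the scoop's floor at the start. Origin: centre of its lower end; z along its axis
- meter: Bystander: black hand-held meter 145 x 58 x 24 mm lying between vessel and scoop, long side along its x; origin centre of the underside
- glass: Bystander: clear glass cup, 70 mm diameter, 90 mm high, near the far edge; origin centre of the underside
- bottle: Bystander: amber bottle, 72 mm diameter, 170 mm high; origin centre of the underside
- jar: Bystander: white jar, 72 mm diameter, 85 mm high; origin centre of the underside
Mind the look-alikes: they are no part of the job. What is shaped like the slug2 but blue is not meant.

How it is judged:
On the way, in this order (a step that is already met when the one before it is completed fails the run):
1. the vessel stands upright on its foot on the bench, with the slugs still in the scoop (angle between vessel's own z axis and vertical below 0.08 rad and height (world z) of vessel below 0.008 m and height (world z) of vessel_mouth above 0.12 m and linear speed of vessel below 0.03 m/s and angular speed of vessel below 0.2 rad/s and x of slug0 in the frame of tray between -0.085 and 0.085 m and y of slug0 in the frame of tray between -0.04 and 0.04 m and z of slug0 in the frame of tray between -0.005 and 0.03 m and x of slug1 in the frame of tray between -0.085 and 0.085 m and y of slug1 in the frame of tray between -0.04 and 0.04 m and z of slug1 in the frame of tray between -0.005 and 0.03 m and x of slug2 in the frame of tray between -0.085 and 0.085 m and y of slug2 in the frame of tray between -0.04 and 0.04 m and z of slug2 in the frame of tray between -0.005 and 0.03 m), for 0.3 s.
2. all three slugs are inside the upright vessel (angle between vessel's own z axis and vertical below 0.2 rad and x of slug0 in the frame of vessel between -0.042 and 0.042 m and y of slug0 in the frame of vessel between -0.042 and 0.042 m and z of slug0 in the frame of vessel between 0.01 and 0.115 m and x of slug1 in the frame of vessel between -0.042 and 0.042 m and y of slug1 in the frame of vessel between -0.042 and 0.042 m and z of slug1 in the frame of vessel between 0.01 and 0.115 m and x of slug2 in the frame of vessel between -0.042 and 0.042 m and y of slug2 in the frame of vessel between -0.042 and 0.042 m and z of slug2 in the frame of vessel between 0.01 and 0.115 m), for 0.2 s.
At the end, for the whole second after the job is handed in: The vessel stands upright on its foot on the bench (within 0.08 rad of vertical, underside within 8 mm of the bench) and at rest; all three slugs lie inside it; the scoop lies flat on the bench, right side up (within 0.08 rad, underside within 8 mm of the bench), at rest (angle between each of vessel, tray's own z axis and vertical below 0.08 rad and height (world z) of each of vessel, tray below 0.008 m and height (world z) of vessel_mouth above 0.12 m and linear speed of each of vessel, tray below 0.03 m/s and angular speed of vessel below 0.2 rad/s and x of slug0 in the frame of vessel between -0.042 and 0.042 m and y of slug0 in the frame of vessel between -0.042 and 0.042 m and z of slug0 in the frame of vessel between 0.01 and 0.115 m and x of slug1 in the frame of vessel between -0.042 and 0.042 m and y of slug1 in the frame of vessel between -0.042 and 0.042 m and z of slug1 in the frame of vessel between 0.01 and 0.115 m and x of slug2 in the frame of vessel between -0.042 and 0.042 m and y of slug2 in the frame of vessel between -0.042 and 0.042 m and z of slug2 in the frame of vessel between 0.01 and 0.115 m); the robot touches nothing.
It fails at once if the meter, the glass cup, the bottle or the jar is shifted by more than 30 mm (distance of any of meter, glass, bottle, jar from where it was at the start of the episode above 0.03 m).
It fails at once if the vessel is batted or dropped (it moves faster than 1 m/s) (linear speed of vessel above 1 m/s).
It fails at once if the gripper's fingers touch a slug (contact force between the fingers and slug0 above 1 N or contact force between the fingers and slug1 above 1 N or contact force between the fingers and slug2 above 1 N).
It also fails if it takes over 64 s, if anything falls off the work surface, if the arm or the gripper's body presses on something with over 40 N, if the wrist force passes 120 N, or if a joint passes its speed limit or range.

## Robot

A 6-joint arm with a two-finger parallel gripper is mounted at the origin on the work surface. World frame = base frame: x ahead of the robot, y to its left, z up, the work surface at z = 0. Lengths are in m, angles in rad, forces in N, time in s.
With the tool pointing down it reaches from about 0.35 to 0.925 m from the base axis. Payload 6.4 kg.
Tool frame: the origin (TCP) lies midway between the tips of the shut fingers; the grasp point (between the pads) lies 19 mm behind it; z points along the fingers, y is the line along which they close (so a half turn about z gives the same grasp; the last joint's range is limited). The gripper opens to 85 mm and grips with 20 to 120 N. Pads are 22 mm wide; open, the fingers measure 114 mm over their backs; the gripper's body (76 mm by 85 mm) begins 54 mm behind the grasp point. The pads swing forward as they close: fully open they stand 13 mm farther back than shut.
Start: joints at [-1.429, 0.245, 1.558, -0, 1.339, -0.174], TCP at [0.202, -0.618, 0.231] pointing down, gripper open.
Joint ranges: [-3.13, 3.13], [-1.02, 2.26], [0.13, 2.54], [-0.95, 4.09], [0.21, 2.88], [-2.74, 2.74]. Speed limits (rad/s): [2.57, 2.57, 3.14, 3.14, 3.14, 3.14].

## Interface

Orientations are given as a rotation vector (axis times angle).
In Python, from cell import manip gives the robot as it stands.
- The arm moves only by the tool apply_moves, never from a script. Its argument "motion" is a list of rows, each a list of 3 entries, a list of its own where there are three numbers: the shift along the world's x, y, z scaled (see below), then the turn, a rotation vector about the world's x, y, z scaled (see below), then the finger opening in mm, from 0 to 85.4. A call has 1 to 20 rows; each row shifts and turns the commanded pose from where the row before left it; what a row does not reach is not made up. The controller multiplies each number of a shift by 20 mm and each number of a turn by 0.15 rad. A row lasts 1/10 s, in which the tool goes at most 50 mm and 8.59 degrees, less where a joint would pass 70% of its speed; a pose out of reach is approached as far as the arm can. A call with a number of a shift or a turn outside -1 to 1 is refused whole. A call with a gripper value outside its range is refused whole. The fingers move at their own pace and stop on an object; the grip force is fixed at half the most. Time passes only in rows, so rows that do not move let the fingers close. It gives the time, the measured TCP pose, the force, the opening and the grip force at its end, in the units of the state.
- manip.sense(): the state, without advancing time (a new reading comes with each control period).
- manip.snapshot(name): name is "side" or "top"; returns the picture (384x512x3 uint8, red, green, blue); there is no depth.
- manip.camera_info(name): a dict with "K" (3x3 intrinsics, pixels), "xyz" and "orientation" of the camera in the world. Camera axes: x right, y up, looking along -z (the intrinsics and any distortion apply to the point x, -y, -z); pixel columns grow to the right and rows downward; lengths in m; the calibration is good to about 2 mm. A picture is of the moment at which its call begins. camera_info takes no time and is no camera call.
- manip.hand_in(): hands the job in; it is judged then, once.
The state is a dict: "t": time; "q": joint angles; "qd": joint speeds; "tau": joint torques, N m; "tool_pos": TCP position; "tcp_rot": TCP orientation; "contact_force": force on the tool from outside, world axes, zero at the start; "wrist_torque": the same for the moment, N m; "grip_width": finger opening in m; "grasp_force": force on a finger pad.
Only numpy, scipy, OpenCV 4.12 (cv2) and the standard library are available. Lean on these libraries where they do the work, as an engineer would, in place of code of your own. Each camera call takes 0.05 s, during which the arm holds its last target. There are 200 camera calls.

## Working session

There is one attempt and no reset: what is moved stays moved. The work goes in short steps, Python scripts to look and compute and a tool call to move; the robot and the scene stay as the last step left them, time stands still between calls to the robot, and variables do not carry over. Pictures are saved under pics/ and viewed, at most 10 in all, crops included, and the job is handed in when it is done.

Besides the shell and the picture viewer there is one more tool, called after "Emit:" as name(argument=value, ...), one argument or row to a line, values as JSON. apply_moves: Moves the arm, as the interface text tells. Its arguments: {"type":"object","properties":{"motion":{"type":"array","items":{"type":"array"}}},"required":["motion"]}

```bash
mkdir -p pics; ls; python3 - <<'E'
from cell import manip
import cv2
for n in("side","top"):
    im=manip.snapshot(n); cv2.imwrite(f"pics/{n}0.png",im[:,:,::-1])
    c=manip.camera_info(n); print(n,c)
print(manip.sense())
E
```

```text
pics
side {'K': array([[355.20898946,   0.        , 258.22139999],
       [  0.        , 355.20898946, 192.57454773],
       [  0.        ,   0.        ,   1.        ]]), 'xyz': array([0.38217507, 0.59249119, 0.73208052]), 'orientation': array([ 0.17955677, -1.09917539, -2.59939961])}
top {'K': array([[448.5420881 ,   0.        , 251.49572565],
       [  0.        , 448.5420881 , 192.73191843],
       [  0.        ,   0.        ,   1.        ]]), 'xyz': array([ 0.52163426, -0.02025194,  1.32202677]), 'orientation': array([ 0.07573937, -0.03604958, -1.59149355])}
{'t': 0.1, 'q': array([-1.42908001e+00,  2.45753567e-01,  1.55891631e+00, -8.62226354e-06,
        1.33872983e+00, -1.74097212e-01]), 'qd': array([ 1.43739501e-04, -2.36210654e-03, -3.50270400e-03, -2.41458533e-04,
        1.19178343e-03,  7.16300689e-05]), 'tau': array([ 3.97017152e-05, -4.30673432e+01, -3.27128398e+01, -9.05241995e-05,
        2.84546360e-03, -1.33359453e-05]), 'tool_pos': array([ 0.20181423, -0.61732996,  0.23027155]), 'tcp_rot': array([-3.10072191e+00, -4.93738653e-01, -3.27597330e-05]), 'contact_force': array([-0.51076474, -0.19081078,  0.44395363]), 'wrist_torque': array([0.04142266, 0.05699637, 0.04759397]), 'grasp_force': 0.0, 'grip_width': 0.08511970941318193}
```

View pics/side0.png

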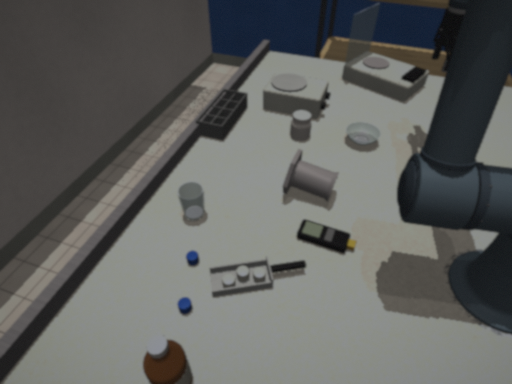

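View pics/top0.png

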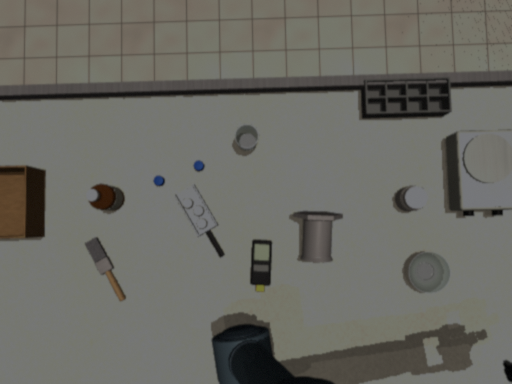

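The top view shows the vessel near (317,237) with its foot up at row 215 and its mouth towards the robot. The scoop is at (197,210) with its handle end at (221,254), and the meter is at (261,262). Things that could be taken for the slugs: the white ones in the scoop at about (187,203), (197,212) and (203,222), and the blue ones at (159,181) and (199,166). I choose the white ones in the scoop. The metal brush at (97,250) could be taken for the scoop, and it isn't meant either.

```bash
cat > h.py <<'E'
import numpy as np,cv2
from scipy.spatial.transform import Rotation as R
from cell import manip
def ray(n,u,v):
    c=manip.camera_info(n);K=c["K"]
    d=np.array([(u-K[0,2])/K[0,0],-(v-K[1,2])/K[1,1],-1.]);return np.array(c["xyz"]),R.from_rotvec(c["orientation"]).apply(d)
def onz(n,u,v,z):
    o,d=ray(n,u,v);return o+d*(z-o[2])/d[2]
def px(n,p):
    c=manip.camera_info(n);q=R.from_rotvec(c["orientation"]).inv().apply(np.array(p)-c["xyz"]);K=c["K"]
    return np.array([K[0,2]+K[0,0]*q[0]/-q[2],K[1,2]+K[1,1]*q[1]/q[2]])
def two(a,b):
    o,d=ray("top",*a);p,e=ray("side",*b)
    s=np.linalg.lstsq(np.c_[d,-e],p-o,rcond=None)[0];x,y=o+s[0]*d,p+s[1]*e
    return (x+y)/2,np.linalg.norm(x-y)
E
python3 - <<'E'
from h import *
t=cv2.imread("pics/top0.png");s=cv2.imread("pics/side0.png")
f=lambda i,r,c,w,h,k:cv2.resize(i[r:r+h,c:c+w],None,fx=k,fy=k,interpolation=cv2.INTER_CUBIC)
a=np.vstack([np.hstack([f(t,195,285,65,75,6),f(t,180,170,65,75,6)]) ])
cv2.imwrite("pics/c1.png",a)
b=np.vstack([np.hstack([f(s,145,275,70,65,5),f(s,245,205,105,65,4)[:, :400] if 0 else cv2.copyMakeBorder(f(s,245,205,105,65,4),0,65,0,0,cv2.BORDER_CONSTANT)])])
cv2.imwrite("pics/c2.png",b);print(a.shape,b.shape)
E
```

```text
(450, 780, 3) (325, 770, 3)
```

View pics/c1.png

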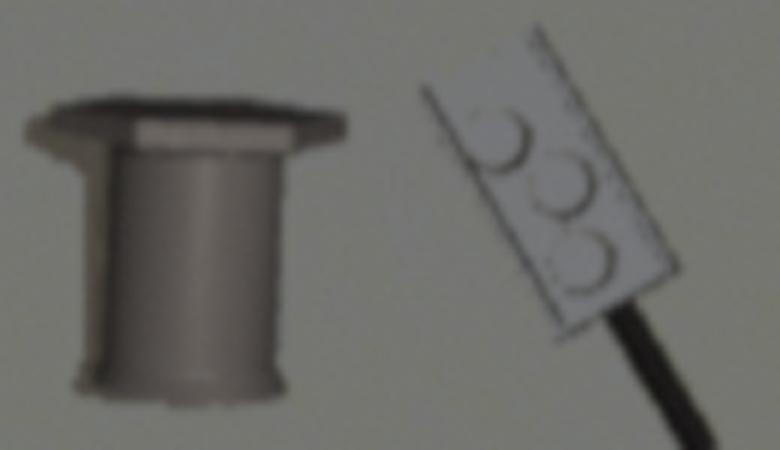

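View pics/c2.png

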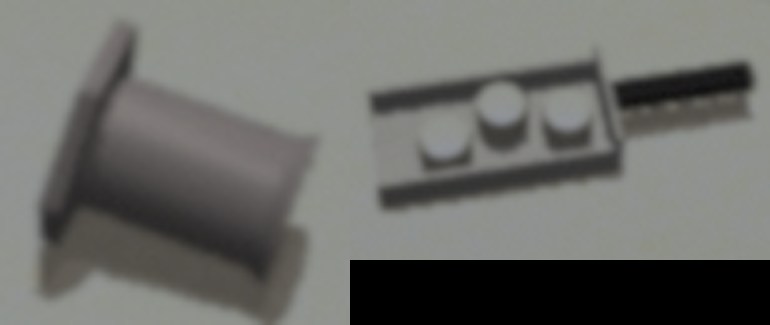

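Left crop: the vessel's top foot flat runs from (133,150) to (292,150) on the cup side, and the rim lies along row 395. Right crop: the three white slugs stand in the scoop, its open end is up-left and its handle runs down-right, so the choice holds.

```bash
python3 - <<'E'
from h import *
np.set_printoptions(precision=4,suppress=True)
T=lambda cx,cy,c0,r0,k=6:(c0+(cx+.5)/k-.5,r0+(cy+.5)/k-.5)
V=lambda cx,cy:T(cx,cy,285,195); Q=lambda cx,cy:T(cx,cy,170,180)
for n,p,z in [("flatL",(133,150),.119),("flatR",(292,150),.119),("vtxL",(27,130),.06),("vtxR",(346,128),.06),("rimL",(77,388),.045),("rimR",(285,390),.045),("rimtop",(190,402),.091)]:
    print(n,onz("top",*V(*p),z))
for n,p,z in [("lipL",(424,88),.024),("lipR",(538,28),.024),("backR",(678,268),.034),("backL",(562,338),.024),("h0",(622,308),.034)]:
    q=(p[0]-390,p[1]); print(n,onz("top",*Q(*q),z))
print("hend",onz("top",221.5,254.5,.034))
for q in [(187,203),(197,212),(203,222)]: print("slug",onz("top",*q,.03))
for n,q,z in [("meterUL",(253,240),.024),("UR",(271,241),.024),("LR",(270,285),.024),("tip",(260,290),.02),("glass",(247,138),.09),("jar",(412,198),.085),("bottle",(94,194),.17)]: print(n,onz("top",*q,z))
# side-view triangulation checks
S=lambda cx,cy,c0,r0,k:(c0+(cx+.5)/k-.5,r0+(cy+.5)/k-.5)
print("side handle end z~.03",onz("side",*S(748-350,75,205,245,4),.034),"lip corner",onz("side",*S(372-350,97,205,245,4),.024))
E
```

```text
flatL [ 0.5323 -0.1369  0.119 ]
flatR [ 0.5308 -0.2073  0.119 ]
vtxL [ 0.5432 -0.0934  0.06  ]
vtxR [ 0.541  -0.2419  0.06  ]
rimL [ 0.422  -0.1145  0.045 ]
rimR [ 0.4192 -0.2118  0.045 ]
rimtop [ 0.4183 -0.1619  0.091 ]
lipL [0.6148 0.2338 0.024 ]
lipR [0.6428 0.1779 0.024 ]
backR [0.525  0.1105 0.034 ]
backL [0.4926 0.1681 0.024 ]
h0 [0.5065 0.1376 0.034 ]
hend [0.4386 0.1006 0.034 ]
slug [0.5882 0.1987 0.03  ]
slug [0.5616 0.17   0.03  ]
slug [0.5324 0.153  0.03  ]
meterUL [0.4777 0.01   0.024 ]
UR [ 0.4738 -0.0417  0.024 ]
LR [ 0.3488 -0.0359  0.024 ]
tip [ 0.3346 -0.007   0.02  ]
glass [0.7623 0.0193 0.09  ]
jar [ 0.5856 -0.4292  0.085 ]
bottle [0.6097 0.4174 0.17  ]
side handle end z~.03 [0.4362 0.1022 0.034 ] lip corner [0.6406 0.184  0.024 ]
```

Emit:
apply_moves(
  motion=[
    [[0.3,1,0.2],[0,0,-0.1],40],
    [[0.3,1,0.2],[0,0,-0.1],40],
    [[0.3,1,0.2],[0,0,-0.1],40],
    [[0.3,1,0.2],[0,0,-0.1],40],
    [[0.3,1,0.2],[0,0,-0.1],40],
    [[0.3,1,0.2],[0,0,-0.1],40],
    [[0.3,1,0.2],[0,0,-0.1],40],
    [[0.3,1,0.2],[0,0,-0.1],40],
    [[0.3,1,0.2],[0,0,-0.1],40],
    [[0.3,1,0.2],[0,0,-0.1],40],
    [[0.3,1,0.2],[0,0,-0.1],40],
    [[0.3,1,0.2],[0,0,-0.1],40],
    [[0.3,1,0.2],[0,0,-0.1],40],
    [[0.3,1,0.2],[0,0,-0.1],40],
    [[0.3,1,0.2],[0,0,-0.1],40],
    [[0.3,1,0.2],[0,0,-0.1],40],
    [[0.3,1,0.2],[0,0,-0.1],40],
    [[0.3,1,0.2],[0,0,-0.1],40],
    [[0.3,1,0.2],[0,0,-0.1],40],
    [[0.3,1,0.2],[0,0,-0.1],40],
  ],
)

```text
t: 2.1
tool_pos: [0.3219, -0.2168, 0.311]
tcp_rot: [-3.141, -0.024, 0.0]
contact_force: [-0.8, -1.1, -0.8]
grip_width: 0.0402
grasp_force: 0.0
```

```bash
cat > st.py <<'E'
from h import *
np.set_printoptions(precision=4,suppress=True)
s=manip.sense();M=R.from_rotvec(s["tcp_rot"]).as_matrix()
print(s["t"],"q",s["q"],"tcp",s["tool_pos"],"rv",s["tcp_rot"],"\nx,y,z axes",M[:,0],M[:,1],M[:,2],"F",s["contact_force"],"w",s["grip_width"],s["grasp_force"])
open("log.txt","a").write(" ".join(map(str,list(s["q"])+list(s["tool_pos"])+list(s["tcp_rot"])))+"\n")
E
python3 st.py
```

```text
2.1 q [-0.8873 -0.4845  2.0791  0.0001  1.5475  0.6685] tcp [ 0.3219 -0.2168  0.311 ] rv [-3.141  -0.0235  0.0005] 
x,y,z axes [ 0.9999  0.015  -0.0003] [ 0.015  -0.9999 -0.0005] [-0.0003  0.0005 -1.    ] F [-0.8386 -1.0776 -0.8365] w 0.04016221628770979 0.0
```

Emit:
apply_moves(
  motion=[
    [[0,0.4,-0.3],[0,-0.6,0],40],
    [[0,0.4,-0.3],[0,-0.6,0],40],
    [[0,0.4,-0.3],[0,-0.6,0],40],
    [[0,0.4,-0.3],[0,-0.6,0],40],
  ],
)

```text
t: 2.5
tool_pos: [0.322, -0.1853, 0.2869]
tcp_rot: [3.087, 0.026, 0.567]
contact_force: [-0.2, 0.2, 1.0]
grip_width: 0.04
grasp_force: 0.0
```

```bash
python3 st.py
```

```text
2.5 q [-1.064  -0.7835  2.3195  0.3193  1.4305  0.4731] tcp [ 0.322  -0.1853  0.2869] rv [3.087  0.0257 0.5671] 
x,y,z axes [0.9346 0.0166 0.3554] [ 0.0156 -0.9999  0.0057] [ 0.3554  0.0002 -0.9347] F [-0.1858  0.1703  0.9947] w 0.040040175387249216 0.0
```

Emit:
apply_moves(
  motion=[
    [[0,0.4,-0.3],[0,-0.6,0],40],
    [[0,0.4,-0.3],[0,-0.6,0],40],
    [[0,0.4,-0.3],[0,-0.6,0],40],
    [[0,0.4,-0.3],[0,-0.6,0],40],
    [[0,0,0],[0,0,0],40],
  ],
)

```text
t: 3.0
tool_pos: [0.3369, -0.1698, 0.2641]
tcp_rot: [-2.942, -0.025, -1.094]
contact_force: [-1.6, 0.2, -0.5]
grip_width: 0.04
grasp_force: 0.0
```

```bash
python3 st.py
```

```text
3.0 q [-1.2716 -1.0154  2.5372  0.6861  1.4232  0.2468] tcp [ 0.3369 -0.1698  0.2641] rv [-2.9416 -0.0251 -1.0935] 
x,y,z axes [0.7571 0.0139 0.6532] [ 0.0161 -0.9999  0.0026] [ 0.6531  0.0085 -0.7572] F [-1.5508  0.2291 -0.4828] w 0.04001498402561973 0.0
```

```bash
cat > kin.py <<'E'
import numpy as np
from scipy.spatial.transform import Rotation as R
from scipy.optimize import least_squares
Ry=lambda t:R.from_euler("y",t);Rz=lambda t:R.from_euler("z",t)
def fk(q,P):
    h,e1,a,c,b,e2,e3,D=P
    r1=Rz(q[0]);r2=r1*Ry(q[1]);r3=r1*Ry(q[1]+q[2]);r4=r3*Rz(q[3]);r5=r4*Ry(q[4]);r6=r5*Rz(q[5])
    p=r1.apply([0,e1,h])+r2.apply([0,0,a])+r3.apply([c,0,b])+r4.apply([e3,e2,0])+r5.apply([0,0,D])
    return p,r6
E
cat >> log.txt <<'E'
-1.42908001 0.245753567 1.55891631 0 1.33872983 -0.174097212 0.20181423 -0.61732996 0.23027155 -3.10072191 -0.493738653 0
E
python3 - <<'E'
from kin import *
L=np.loadtxt("log.txt");np.set_printoptions(precision=4,suppress=True)
for l in L:
    p,r=fk(l,[0]*8); C=(r.inv()*R.from_rotvec(l[9:])).as_rotvec();print("const rot",C)
def res(P):return np.concatenate([np.r_[fk(l,P)[0]-l[6:9]] for l in L]+[1e-3*(np.array(P)-[.2,0.1,.4,0,.55,0,0,.23])])
s=least_squares(res,[.2,.1,.4,0,.55,0,0,.23]);print(s.x,np.abs(s.fun[:12]).max())
np.save("P.npy",s.x)
E
```

```text
const rot [-0.      0.      1.5708]
const rot [0.     0.     1.5708]
const rot [-0.     -0.      1.5708]
const rot [ 0.     -0.      1.5708]
[ 0.2733  0.1126  0.4197  0.0659  0.5688 -0.      0.      0.2542] 3.514917149505248e-06
```

```bash
cat >> kin.py <<'E'
P=np.load("P.npy");LO=np.array([-3.13,-1.02,.13,-.95,.21,-2.74]);HI=np.array([3.13,2.26,2.54,4.09,2.88,2.74])
def FK(q):
    p,r=fk(q,P);return p,r*Rz(np.pi/2)
def ik(p,r,q0):
    f=lambda q:np.r_[(FK(q)[0]-p)*5,(FK(q)[1].inv()*r).as_rotvec()]
    s=least_squares(f,np.clip(q0,LO+.01,HI-.01),bounds=(LO,HI),max_nfev=60);return s.x,np.abs(s.fun).max()
rng=np.random.default_rng(0);ST=[rng.uniform(LO*[.6,1,1,1,1,1],HI*[.3,.6,1,1,1,1]) for _ in range(14)]
def solve(p,r):
    o=[];
    for q0 in ST:
        q,e=ik(p,r,q0)
        if e<2e-3 and not any(np.abs(q-k).max()<.05 for k in o):o.append(q)
    return o
def rot(z,y):
    z=np.array(z,float);z/=np.linalg.norm(z);y=np.array(y,float);y-=z*(y@z);y/=np.linalg.norm(y);return R.from_matrix(np.c_[np.cross(y,z),y,z])
E
cat > scan.py <<'E'
from kin import *
np.set_printoptions(precision=2,suppress=True)
mz=np.array([-.993,0,-.118]);mx=np.array([-.118,0,.993]);M=np.array([.4214,-.166,.0457])
for side in(1,-1):
  for th in (30,45,60):
    t=np.radians(th);z=[np.cos(t),0,-np.sin(t)]
    o=solve(M-mz*.010+np.array([0,.039*side,0])+.015*np.array(z),rot(z,[0,-1,0]));print("side",side,th,*o)
for ph in(-60,-40,-20,0,20,40,60):
    t=np.radians(ph);z=np.array([np.cos(t),np.sin(t),.118*np.cos(t)*1])
    for s in(1,-1):
        o=solve(M+mx*.04-mz*.02,rot(z,[0,0,s]));print("top",ph,s,*o)
E
time python3 scan.py
```

```text
side 1 30
side 1 45
side 1 60 [-0.73 -0.13  2.45  0.72  0.53  0.27]
side -1 30 [-1.12  0.12  2.49  1.66  0.9  -0.95]
side -1 45 [-1.01 -0.01  2.45  1.3   0.67 -0.5 ]
side -1 60 [-0.89 -0.03  2.36  0.76  0.6   0.09]
top -60 1
top -60 -1 [-0.19  0.51  2.36  4.    1.45 -0.2 ]
top -40 1
top -40 -1 [-0.5   0.52  2.49  3.34  1.54 -0.03]
top -20 1
top -20 -1 [-0.93  0.55  2.54  2.56  1.64  0.03]
top 0 1
top 0 -1 [-1.21  0.55  2.47  1.95  1.65  0.11]
top 20 1
top 20 -1 [-1.26  0.57  2.33  1.56  1.69  0.25]
top 40 1
top 40 -1 [-1.21  0.61  2.15  1.29  1.78  0.37]
top 60 1 [-1.12  0.67  1.96  1.06  1.9  -2.7 ]
top 60 -1 [-1.12  0.67  1.96  1.06  1.9   0.44]
real	0m19.452s
user	0m19.967s
sys	0m0.156s
```

```bash
cat > plan.py <<'E'
from kin import *
import json
from cell import manip
def rows(poses,g,p=None,r=None,show=True,d=2):
    """poses: list of (pos,Rotation), one per row -> rounded rows from the sensed pose; prints rows and the ik check"""
    s=manip.sense();q=np.array(s["q"])
    if p is None:p,r=np.array(s["tool_pos"]),R.from_rotvec(s["tcp_rot"])
    out=[];G=g if isinstance(g,list) else [g]*len(poses);bad=0;vm=0
    for (tp,tr),gg in zip(poses,G):
        a=np.round((tp-p)/.02,d);b=np.round((tr*r.inv()).as_rotvec()/.15,d)
        p=p+a*.02;r=R.from_rotvec(b*.15)*r
        q2,e=ik(p,r,q);bad=max(bad,e);vm=np.maximum(vm,np.abs(q2-q)*10);q=q2
        out.append([(a+0).tolist(),(b+0).tolist(),gg])
    m=max(max(map(abs,o[0]+o[1])) for o in out)
    print(json.dumps(out)) if show else 0
    np.set_printoptions(precision=3,suppress=True);print("max",m,"ikerr",bad,"maxqd",vm,"qend",q,"p",p,"z",r.as_matrix()[:,2])
    return p,r
def line(p0,r0,p1,r1,n,turn=None):
    w=(r1*r0.inv()).as_rotvec()
    return [(p0+(p1-p0)*k/n,R.from_rotvec(w*k/n)*r0) for k in range(1,n+1)]
E
python3 - <<'E'
from plan import *
z=np.array([np.cos(.35),np.sin(.35),-.117*np.cos(.35)]);z/=np.linalg.norm(z)
r=rot(z,[-.117,0,-.993]);T=np.array([.4403,-.166,.0841]);pre=T-.08*z
q0=np.array(manip.sense()["q"])
q1,e=ik(pre,r,[-1.26,.57,2.33,1.56,1.69,.25]);print("pre",q1,e,pre)
q2,e=ik(T,r,q1);print("T",q2,e,T,r.as_rotvec())
n=20
for k in range(0,n+1,4):
    q=q0+(q1-q0)*k/n; p,rr=FK(q); print(p,"wrist",p-.2542*rr.as_matrix()[:,2])
rows([FK(q0+(q1-q0)*(k/n)) for k in range(1,n+1)],40)
E
```

```text
pre [-1.51563351  0.31905191  2.43313554  1.25696322  1.57938309  0.41191038] 7.403390400728682e-10 [ 0.3656     -0.19326763  0.0928399 ]
T [-1.249002    0.37283793  2.3864668   1.50370429  1.47976577  0.42393453] 7.091313647400455e-11 [ 0.4403 -0.166   0.0841] [-1.421257    1.03727351 -0.87766509]
[ 0.33689909 -0.16975666  0.2640922 ] wrist [ 0.17086933 -0.17192893  0.45656828]
[ 0.34746873 -0.17297938  0.22654016] wrist [ 0.17331132 -0.22319421  0.40476841]
[ 0.35584145 -0.17668142  0.19290424] wrist [ 0.16860957 -0.26266092  0.34179812]
[ 0.36192635 -0.18184979  0.16098559] wrist [ 0.15809807 -0.28682072  0.27077073]
[ 0.36530714 -0.1880244   0.12832096] wrist [ 0.14380011 -0.29305182  0.19556319]
[ 0.3656     -0.19326763  0.0928399 ] wrist [ 0.12824074 -0.27991052  0.12061093]
[[[0.14, -0.04, -0.49], [0.52, -0.05, -0.09], 40], [[0.14, -0.04, -0.48], [0.52, -0.06, -0.09], 40], [[0.13, -0.04, -0.46], [0.52, -0.06, -0.11], 40], [[0.12, -0.04, -0.45], [0.52, -0.06, -0.11], 40], [[0.11, -0.04, -0.43], [0.52, -0.07, -0.13], 40], [[0.11, -0.05, -0.43], [0.52, -0.07, -0.13], 40], [[0.1, 
[... 158 characters left out ...]
4], [0.51, -0.08, -0.17], 40], [[0.08, -0.06, -0.4], [0.51, -0.09, -0.18], 40], [[0.06, -0.07, -0.4], [0.5, -0.08, -0.19], 40], [[0.06, -0.08, -0.4], [0.5, -0.08, -0.2], 40], [[0.04, -0.08, -0.4], [0.5, -0.09, -0.2], 40], [[0.04, -0.08, -0.41], [0.5, -0.08, -0.21], 40], [[0.03, -0.07, -0.42], [0.49, -0.08, -0.22], 40], [[0.02, -0.08, -0.43], [0.49, -0.09, -0.22], 40], [[0.01, -0.07, -0.43], [0.49, -0.08, -0.23], 40], [[0.0, -0.06, -0.45], [0.49, -0.08, -0.24], 40], [[-0.01, -0.06, -0.46], [0.48, -0.07, -0.24], 40]]
max 0.52 ikerr 2.398339304932051e-09 maxqd [0.128 0.687 0.06  0.296 0.089 0.1  ] qend [-1.515  0.318  2.433  1.257  1.579  0.412] p [ 0.366 -0.193  0.093] z [ 0.934  0.341 -0.11 ]
```

Emit:
apply_moves(
  motion=[
    [[0.14,-0.04,-0.49],[0.52,-0.05,-0.09],40],
    [[0.14,-0.04,-0.48],[0.52,-0.06,-0.09],40],
    [[0.13,-0.04,-0.46],[0.52,-0.06,-0.11],40],
    [[0.12,-0.04,-0.45],[0.52,-0.06,-0.11],40],
    [[0.11,-0.04,-0.43],[0.52,-0.07,-0.13],40],
    [[0.11,-0.05,-0.43],[0.52,-0.07,-0.13],40],
    [[0.1,-0.04,-0.41],[0.51,-0.07,-0.15],40],
    [[0.1,-0.06,-0.41],[0.51,-0.08,-0.15],40],
    [[0.08,-0.05,-0.4],[0.51,-0.08,-0.16],40],
    [[0.08,-0.07,-0.4],[0.51,-0.08,-0.17],40],
    [[0.08,-0.06,-0.4],[0.51,-0.09,-0.18],40],
    [[0.06,-0.07,-0.4],[0.5,-0.08,-0.19],40],
    [[0.06,-0.08,-0.4],[0.5,-0.08,-0.2],40],
    [[0.04,-0.08,-0.4],[0.5,-0.09,-0.2],40],
    [[0.04,-0.08,-0.41],[0.5,-0.08,-0.21],40],
    [[0.03,-0.07,-0.42],[0.49,-0.08,-0.22],40],
    [[0.02,-0.08,-0.43],[0.49,-0.09,-0.22],40],
    [[0.01,-0.07,-0.43],[0.49,-0.08,-0.23],40],
    [[0.0,-0.06,-0.45],[0.49,-0.08,-0.24],40],
    [[-0.01,-0.06,-0.46],[0.48,-0.07,-0.24],40],
  ],
)

```text
t: 5.0
tool_pos: [0.3662, -0.1919, 0.0925]
tcp_rot: [-1.42, 1.035, -0.876]
contact_force: [0.2, -0.1, -0.6]
grip_width: 0.0398
grasp_force: 0.0
```

```bash
python3 st.py; python3 - <<'E'
from plan import *
s=manip.sense();p,r0=np.array(s["tool_pos"]),R.from_rotvec(s["tcp_rot"])
z=np.array([np.cos(.35),np.sin(.35),-.117*np.cos(.35)]);z/=np.linalg.norm(z)
r=rot(z,[-.117,0,-.993]);T=np.array([.4403,-.166,.0841])
rows(line(p,r0,T,r,10),40)
import cv2
im=manip.snapshot("side")[:,:,::-1];cv2.imwrite("pics/s1.png",cv2.resize(im[120:250,230:430],None,fx=3,fy=3,interpolation=cv2.INTER_CUBIC))
E
```

```text
5.0 q [-1.5128  0.3223  2.4327  1.2579  1.5796  0.4105] tcp [ 0.3662 -0.1919  0.0925] rv [-1.4203  1.0353 -0.8756] 
x,y,z axes [ 0.3407 -0.9393 -0.0411] [-0.1154  0.0016 -0.9933] [ 0.9331  0.3431 -0.1079] F [ 0.208  -0.0865 -0.6445] w 0.039829984391151076 0.0
[[[0.37, 0.13, -0.04], [0.0, 0.0, 0.0], 40], [[0.37, 0.13, -0.04], [0.0, 0.0, 0.0], 40], [[0.37, 0.13, -0.05], [0.0, 0.0, 0.0], 40], [[0.37, 0.13, -0.04], [0.0, 0.0, -0.01], 40], [[0.37, 0.13, -0.04], [-0.01, 0.0, 0.0], 40], [[0.37, 0.13, -0.04], [0.0, 0.0, 0.0], 40], [[0.37, 0.13, -0.04], [0.0, 0.0, 0.0], 40], [[0.37, 0.13, -0.05], [0.0, 0.0, 0.0], 40], [[0.38, 0.13, -0.04], [0.0, 0.01, 0.0], 40], [[0.37, 0.12, -0.04], [0.0, 0.0, -0.01], 40]]
max 0.38 ikerr 7.724931805341839e-13 maxqd [0.269 0.064 0.061 0.258 0.111 0.032] qend [-1.249  0.372  2.387  1.504  1.479  0.425] p [ 0.44  -0.166  0.084] z [ 0.934  0.34  -0.11 ]
```

View pics/s1.png

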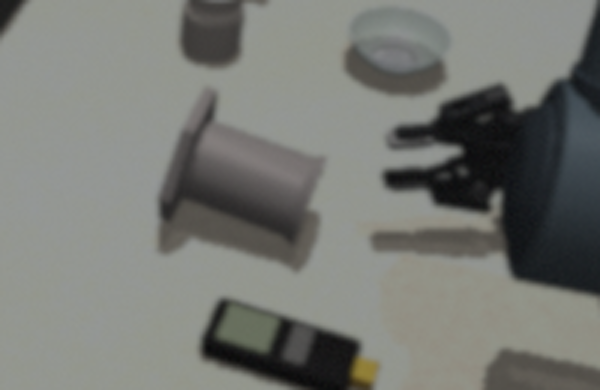

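The side crop shows the gripper level in front of the mouth. Its fingertips are at (390,138) and (390,178), straddling the height of the rim's top at (323,160).

Emit:
apply_moves(
  motion=[
    [[0.37,0.13,-0.04],[0,0,0],40],
    [[0.37,0.13,-0.04],[0,0,0],40],
    [[0.37,0.13,-0.05],[0,0,0],40],
    [[0.37,0.13,-0.04],[0,0,0],40],
    [[0.37,0.13,-0.04],[0,0,0],40],
    [[0.37,0.13,-0.04],[0,0,0],40],
    [[0.37,0.13,-0.04],[0,0,0],40],
    [[0.37,0.13,-0.05],[0,0,0],40],
    [[0.37,0.13,-0.04],[0,0,0],40],
    [[0.37,0.13,-0.04],[0,0,0],40],
    [[0,0,0],[0,0,0],30],
    [[0,0,0],[0,0,0],20],
    [[0,0,0],[0,0,0],12],
    [[0,0,0],[0,0,0],0],
    [[0,0,0],[0,0,0],0],
    [[0,0,0],[0,0,0],0],
  ],
)

```text
t: 6.65
tool_pos: [0.4399, -0.1664, 0.0842]
tcp_rot: [-1.422, 1.036, -0.879]
contact_force: [-0.2, 0.6, -2.0]
grip_width: 0.0046
grasp_force: 61.1
```

```bash
python3 st.py; python3 - <<'E'
import cv2
from h import *
a=manip.snapshot("side")[120:250,230:430,::-1];b=manip.snapshot("top")[170:300,270:400,::-1]
cv2.imwrite("pics/s2.png",cv2.resize(np.hstack([a,b]),None,fx=2.4,fy=2.4,interpolation=cv2.INTER_CUBIC))
E
```

```text
6.65 q [-1.2507  0.3731  2.386   1.5021  1.4803  0.4225] tcp [ 0.4399 -0.1664  0.0842] rv [-1.4223  1.0363 -0.8788] 
x,y,z axes [ 0.3387 -0.9401 -0.0383] [-0.1158 -0.0013 -0.9933] [ 0.9338  0.3408 -0.1093] F [-0.1593  0.62   -1.9797] w 0.004586792701383032 61.07428973998651
```

View pics/s2.png

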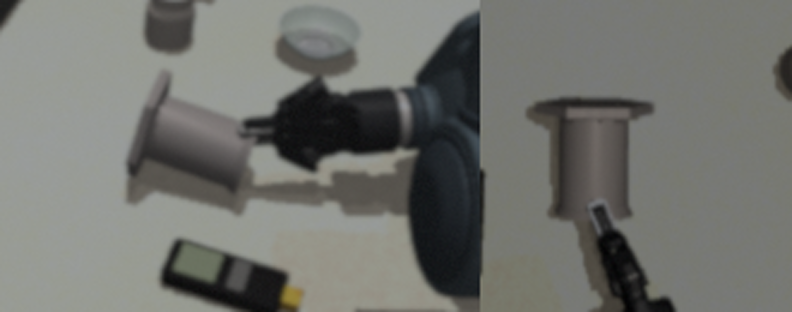

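The side view shows the fingers holding the top of the rim, and the top view shows the pads centred on the rim at (598,215). The vessel has not moved.

```bash
python3 - <<'E'
from plan import *
s=manip.sense();p,r0=np.array(s["tool_pos"]),R.from_rotvec(s["tcp_rot"])
a=np.array([.022,1,0]);a/=np.linalg.norm(a)
E1=np.array([.5457,-.172,0]);E2=np.array([.5577,-.172,0])
poses=[];p1=E1+R.from_rotvec(a*.118).apply(p-E1);r1=R.from_rotvec(a*.118)*r0
n=40;tot=.118+np.pi/2
for k in range(1,n+1):
    t=tot*k/n
    if t<.118:w=R.from_rotvec(a*t);P_,R_=E1+w.apply(p-E1),w*r0
    else:w=R.from_rotvec(a*(t-.118));P_,R_=E2+w.apply(p1-E2),w*r1
    poses.append((P_+[0,0,.003*min(1,k/4)],R_))
x=rows(poses[:20],0);print();rows(poses[20:],0,*x)
print(FK(manip.sense()["q"])[0]-p)
E
```

```text
[[[0.18, 0.0, 0.26], [0.01, 0.28, 0.0], 0], [[0.19, -0.01, 0.25], [0.0, 0.28, 0.0], 0], [[0.2, 0.0, 0.24], [0.01, 0.28, 0.0], 0], [[0.21, -0.01, 0.26], [0.0, 0.29, 0.0], 0], [[0.22, 0.0, 0.21], [0.01, 0.28, 0.0], 0], [[0.23, -0.01, 0.2], [0.01, 0.28, 0.0], 0], [[0.24, 0.0, 0.19], [0.0, 0.28, 0.0], 0], [[0.24, -0.01, 0.19], [0.01, 0.28, 0.0], 0], [[0.25, 0.0, 0.17], [0.01, 0.28, 0.0], 0], [[0.26, -0.01, 0.16], [0.0, 0.28, 0.0], 0], [[0.26, 0.0, 0.15], [0.01, 0.29, 0.0], 0], [[0.27, -0.01, 0.14], [0.0, 0.28, 0.0], 0], [[0.28, -0.01, 0.12], [0.01, 0.28, 0.0], 0], [[0.28, 0.0, 0.12], [0.01, 0.28, 0.0], 0], [[0.29, -0.01, 0.1], [0.0, 0.28, 0.0], 0], [[0.29, -0.01, 0.09], [0.01, 0.28, 0.0], 0], [[0.29, 0.0, 0.08], [0.01, 0.28, 0.0], 0], [[0.3, -0.01, 0.07], [0.0, 0.29, 0.0], 0], [[0.3, -0.01, 0.05], [0.01, 0.28, 0.0], 0], [[0.3, 0.0, 0.04], [0.0, 0.28, 0.0], 0]]
max 0.3 ikerr 8.278373819781137e-10 maxqd [0.248 0.547 0.313 0.499 0.378 0.731] qend [-0.805  0.034  2.084  0.82   1.043  1.799] p [ 0.542 -0.169  0.146] z [ 0.541  0.349 -0.765]

[[[0.3, -0.01, 0.03], [0.01, 0.28, 0.0], 0], [[0.31
[... 336 characters left out ...]
.0], 0], [[0.29, -0.01, -0.09], [0.01, 0.28, 0.0], 0], [[0.29, 0.0, -0.1], [0.0, 0.28, 0.0], 0], [[0.28, -0.01, -0.11], [0.01, 0.28, 0.0], 0], [[0.28, -0.01, -0.12], [0.0, 0.29, 0.0], 0], [[0.27, 0.0, -0.13], [0.01, 0.28, 0.0], 0], [[0.27, -0.01, -0.15], [0.01, 0.28, 0.0], 0], [[0.26, 0.0, -0.16], [0.0, 0.28, 0.0], 0], [[0.25, -0.01, -0.16], [0.01, 0.28, 0.0], 0], [[0.25, -0.01, -0.18], [0.01, 0.28, 0.0], 0], [[0.24, 0.0, -0.19], [0.0, 0.28, 0.0], 0], [[0.23, -0.01, -0.2], [0.01, 0.29, 0.0], 0]]
max 0.31 ikerr 3.366702533078025e-08 maxqd [ 4.668  3.207  3.344  7.276  4.298 14.399] qend [-0.507  0.62   1.334  0.22   1.566  2.653] p [ 0.654 -0.171  0.11 ] z [-0.21   0.366 -0.906]
[ 0. -0. -0.]
```

```bash
python3 - <<'E'
from plan import *
q=np.array([-.805,.034,2.084,.82,1.043,1.799]);p,r=FK(q);np.set_printoptions(precision=3,suppress=True)
E2=np.array([.5577,-.172,0.003]);a=np.array([.022,1,0]);a/=np.linalg.norm(a)
for k in range(1,21):
    w=R.from_rotvec(a*.0422*k);q,e=ik(E2+w.apply(p-E2),w*r,q);print(k,q,e)
E
```

```text
1 [-0.784  0.052  2.051  0.774  1.05   1.863] 4.56773507906405e-11
2 [-0.763  0.073  2.018  0.729  1.06   1.924] 3.1450397841581434e-11
3 [-0.743  0.095  1.984  0.685  1.073  1.984] 2.107813923402091e-11
4 [-0.724  0.118  1.949  0.644  1.089  2.041] 1.4587220320549932e-11
5 [-0.706  0.143  1.914  0.604  1.107  2.095] 1.016464690195562e-11
6 [-0.688  0.169  1.878  0.566  1.127  2.148] 1.0614065724424969e-11
7 [-0.671  0.196  1.841  0.529  1.149  2.197] 1.5016946020018903e-11
8 [-0.654  0.225  1.804  0.495  1.174  2.245] 2.202858381816774e-11
9 [-0.639  0.254  1.767  0.463  1.2    2.29 ] 3.293169556495279e-11
10 [-0.624  0.284  1.729  0.433  1.227  2.332] 5.0568434856179665e-11
11 [-0.609  0.315  1.691  0.405  1.257  2.372] 8.004780172043978e-11
12 [-0.596  0.346  1.653  0.378  1.287  2.411] 1.315768986820398e-10
13 [-0.583  0.379  1.614  0.353  1.319  2.447] 2.290009848415764e-10
14 [-0.57   0.411  1.575  0.33   1.351  2.481] 4.2622808060777107e-10
15 [-0.558  0.445  1.536  0.308  1.385  2.513] 8.400203449498986e-10
16 [-0.547  0.479  1.496  0.288  1.42   2.544] 1.7748129563233128e-09
17 [-0.536  0.513  1.456  0.269  1.455  2.573] 4.082481862982545e-09
18 [-0.526  0.548  1.416  0.251  1.491  2.601] 1.045665177362709e-08
19 [-0.517  0.584  1.376  0.235  1.528  2.627] 3.083707701689864e-08
20 [-0.507  0.62   1.335  0.219  1.566  2.652] 1.1028774801746804e-07
```

Emit:
apply_moves(
  motion=[
    [[0.18,0.0,0.26],[0.01,0.28,0.0],0],
    [[0.19,-0.01,0.25],[0.0,0.28,0.0],0],
    [[0.2,0.0,0.24],[0.01,0.28,0.0],0],
    [[0.21,-0.01,0.26],[0.0,0.29,0.0],0],
    [[0.22,0.0,0.21],[0.01,0.28,0.0],0],
    [[0.23,-0.01,0.2],[0.01,0.28,0.0],0],
    [[0.24,0.0,0.19],[0.0,0.28,0.0],0],
    [[0.24,-0.01,0.19],[0.01,0.28,0.0],0],
    [[0.25,0.0,0.17],[0.01,0.28,0.0],0],
    [[0.26,-0.01,0.16],[0.0,0.28,0.0],0],
    [[0.26,0.0,0.15],[0.01,0.29,0.0],0],
    [[0.27,-0.01,0.14],[0.0,0.28,0.0],0],
    [[0.28,-0.01,0.12],[0.01,0.28,0.0],0],
    [[0.28,0.0,0.12],[0.01,0.28,0.0],0],
    [[0.29,-0.01,0.1],[0.0,0.28,0.0],0],
    [[0.29,-0.01,0.09],[0.01,0.28,0.0],0],
    [[0.29,0.0,0.08],[0.01,0.28,0.0],0],
    [[0.3,-0.01,0.07],[0.0,0.29,0.0],0],
    [[0.3,-0.01,0.05],[0.01,0.28,0.0],0],
    [[0.3,0.0,0.04],[0.0,0.28,0.0],0],
  ],
)

```text
t: 8.75
tool_pos: [0.5408, -0.1678, 0.145]
tcp_rot: [-1.822, 1.649, -0.227]
contact_force: [-0.9, -0.6, -5.6]
grip_width: 0.0046
grasp_force: 61.8
```

```bash
python3 st.py; python3 - <<'E'
import cv2
from h import *
a=manip.snapshot("side")[100:250,250:450,::-1]
cv2.imwrite("pics/s3.png",cv2.resize(a,None,fx=2.4,fy=2.4,interpolation=cv2.INTER_CUBIC))
E
```

```text
8.75 q [-0.804   0.0351  2.0845  0.8178  1.0443  1.8008] tcp [ 0.5408 -0.1678  0.145 ] rv [-1.8225  1.6487 -0.2271] 
x,y,z axes [ 0.1899 -0.9362 -0.2956] [-0.8214  0.0135 -0.5701] [ 0.5378  0.3511 -0.7665] F [-0.8755 -0.6453 -5.6073] w 0.0046306035443143745 61.75801560437321
```

View pics/s3.png

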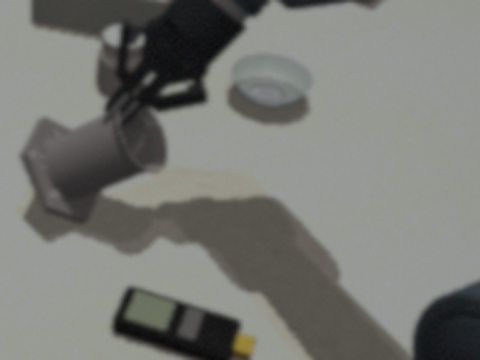

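The vessel is held by its rim at about 45°, with its mouth at crop (140,140), and the arm carries its whole weight, about 5.6 N. I continue the tip.

Emit:
apply_moves(
  motion=[
    [[0.3,-0.01,0.03],[0.01,0.28,0.0],0],
    [[0.31,-0.01,0.01],[0.01,0.28,0.0],0],
    [[0.3,0.0,0.0],[0.0,0.28,0.0],0],
    [[0.3,-0.01,-0.01],[0.01,0.28,0.0],0],
    [[0.31,-0.01,-0.02],[0.0,0.28,0.0],0],
    [[0.3,0.0,-0.04],[0.01,0.29,0.0],0],
    [[0.3,-0.01,-0.04],[0.01,0.28,0.0],0],
    [[0.3,0.0,-0.07],[0.0,0.28,0.0],0],
    [[0.29,-0.01,-0.07],[0.01,0.28,0.0],0],
    [[0.29,-0.01,-0.09],[0.01,0.28,0.0],0],
    [[0.29,0.0,-0.1],[0.0,0.28,0.0],0],
    [[0.28,-0.01,-0.11],[0.01,0.28,0.0],0],
    [[0.28,-0.01,-0.12],[0.0,0.29,0.0],0],
    [[0.27,0.0,-0.13],[0.01,0.28,0.0],0],
    [[0.27,-0.01,-0.15],[0.01,0.28,0.0],0],
    [[0.26,0.0,-0.16],[0.0,0.28,0.0],0],
    [[0.25,-0.01,-0.16],[0.01,0.28,0.0],0],
    [[0.25,-0.01,-0.18],[0.01,0.28,0.0],0],
    [[0.24,0.0,-0.19],[0.0,0.28,0.0],0],
    [[0.23,-0.01,-0.2],[0.01,0.29,0.0],0],
  ],
)

```text
t: 10.8
tool_pos: [0.6538, -0.1707, 0.1099]
tcp_rot: [-2.035, 2.164, 0.645]
contact_force: [0.7, 0.4, -1.0]
grip_width: 0.0043
grasp_force: 61.7
```

```bash
python3 st.py; python3 - <<'E'
import cv2
from h import *
a=manip.snapshot("side")[80:250,230:400,::-1];b=manip.snapshot("top")[130:300,250:420,::-1]
cv2.imwrite("pics/s4.png",cv2.resize(np.hstack([a,b]),None,fx=2.3,fy=2.3,interpolation=cv2.INTER_CUBIC))
E
```

```text
10.8 q [-0.5075  0.6218  1.3336  0.2221  1.5689  2.6519] tcp [ 0.6538 -0.1707  0.1099] rv [-2.035   2.164   0.6454] 
x,y,z axes [-0.1008 -0.9291 -0.3559] [-0.9722  0.0161  0.2335] [-0.2112  0.3695 -0.9049] F [ 0.7286  0.4141 -0.9982] w 0.004314518839885392 61.736643890008054
```

View pics/s4.png

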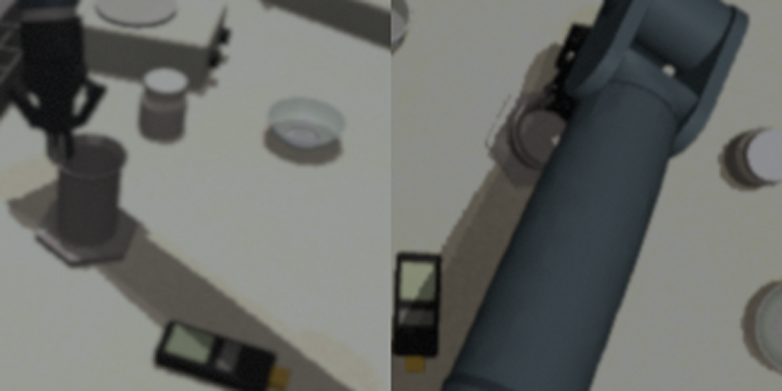

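The vessel is upright, with its mouth at crop (88,155), and most of its weight already rests on the bench. I lower it a little.

Emit:
apply_moves(
  motion=[
    [[0,0,-0.05],[0,0,0],0],
    [[0,0,-0.05],[0,0,0],0],
    [[0,0,0],[0,0,0],0],
  ],
)

```text
t: 11.2
tool_pos: [0.6543, -0.1712, 0.1094]
tcp_rot: [-2.035, 2.164, 0.638]
contact_force: [2.4, 2.2, 1.8]
grip_width: 0.0048
grasp_force: 63.2
```

Emit:
apply_moves(
  motion=[
    [[0,0,0],[0,0,0],8],
    [[0,0,0],[0,0,0],14],
    [[0,0,0],[0,0,0],20],
    [[0,0,0],[0,0,0],26],
    [[0,0,0],[0,0,0],30],
    [[0,0,0],[0,0,0],30],
  ],
)

```text
t: 11.8
tool_pos: [0.654, -0.1714, 0.1082]
tcp_rot: [-2.036, 2.166, 0.64]
contact_force: [-0.1, -1.8, -0.3]
grip_width: 0.0301
grasp_force: 0.0
```

```bash
python3 st.py; python3 - <<'E'
from plan import *
s=manip.sense();p,r=np.array(s["tool_pos"]),R.from_rotvec(s["tcp_rot"]);z=r.as_matrix()[:,2]
rows([(p-z*.012*k,r) for k in range(1,11)],30)
E
```

```text
11.8 q [-0.5076  0.6226  1.3349  0.2201  1.5635  2.6515] tcp [ 0.654  -0.1714  0.1082] rv [-2.0364  2.1657  0.6401] 
x,y,z axes [-0.1002 -0.9303 -0.3528] [-0.9726  0.0169  0.2317] [-0.2096  0.3664 -0.9065] F [-0.1023 -1.7539 -0.327 ] w 0.030117721903203644 0.0
[[[0.13, -0.22, 0.54], [0.0, 0.0, 0.0], 30], [[0.12, -0.22, 0.55], [0.0, 0.0, 0.0], 30], [[0.13, -0.22, 0.54], [0.0, 0.0, 0.0], 30], [[0.12, -0.22, 0.55], [0.0, 0.0, 0.0], 30], [[0.13, -0.22, 0.54], [0.0, 0.0, 0.0], 30], [[0.12, -0.22, 0.54], [0.0, 0.0, 0.0], 30], [[0.13, -0.22, 0.55], [0.0, 0.0, 0.0], 30], [[0.13, -0.22, 0.54], [0.0, 0.0, 0.0], 30], [[0.12, -0.22, 0.55], [0.0, 0.0, 0.0], 30], [[0.13, -0.22, 0.54], [0.0, 0.0, 0.0], 30]]
max 0.55 ikerr 4.5550729854682004e-10 maxqd [0.035 0.038 0.221 0.013 0.207 0.014] qend [-0.541  0.609  1.148  0.212  1.766  2.663] p [ 0.679 -0.215  0.217] z [-0.21   0.366 -0.907]
```

Emit:
apply_moves(
  motion=[
    [[0.13,-0.22,0.54],[0,0,0],30],
    [[0.12,-0.22,0.55],[0,0,0],30],
    [[0.13,-0.22,0.54],[0,0,0],30],
    [[0.12,-0.22,0.55],[0,0,0],30],
    [[0.13,-0.22,0.54],[0,0,0],30],
    [[0.12,-0.22,0.54],[0,0,0],30],
    [[0.13,-0.22,0.55],[0,0,0],30],
    [[0.13,-0.22,0.54],[0,0,0],30],
    [[0.12,-0.22,0.55],[0,0,0],30],
    [[0.13,-0.22,0.54],[0,0,0],30],
  ],
)

```text
t: 12.8
tool_pos: [0.6795, -0.2157, 0.218]
tcp_rot: [-2.036, 2.166, 0.64]
contact_force: [0.1, 0.9, 0.2]
grip_width: 0.0296
grasp_force: 0.0
```

```bash
python3 st.py; python3 - <<'E'
from h import *
np.set_printoptions(precision=4,suppress=True)
im=manip.snapshot("side");c=im[90:220,240:340,::-1];t=manip.snapshot("top")[140:240,270:370,::-1]
k=4.4
c=cv2.resize(c,None,fx=k,fy=k,interpolation=cv2.INTER_CUBIC);t=cv2.resize(t,None,fx=3.5,fy=3.5,interpolation=cv2.INTER_CUBIC)
# expected outline for upright vessel at guess
O=np.array([.618,-.170,0])
cv2.imwrite("pics/s5.png",np.hstack([c,cv2.copyMakeBorder(t,0,c.shape[0]-t.shape[0],0,0,cv2.BORDER_CONSTANT)]));print(c.shape,t.shape)
E
```

```text
12.8 q [-0.541   0.6088  1.1464  0.212   1.7677  2.6634] tcp [ 0.6795 -0.2157  0.218 ] rv [-2.0363  2.1655  0.6398] 
x,y,z axes [-0.1002 -0.9303 -0.3529] [-0.9727  0.017   0.2314] [-0.2093  0.3664 -0.9066] F [0.1401 0.8803 0.2204] w 0.029636773696252606 0.0
(572, 440, 3) (350, 350, 3)
```

View pics/s5.png

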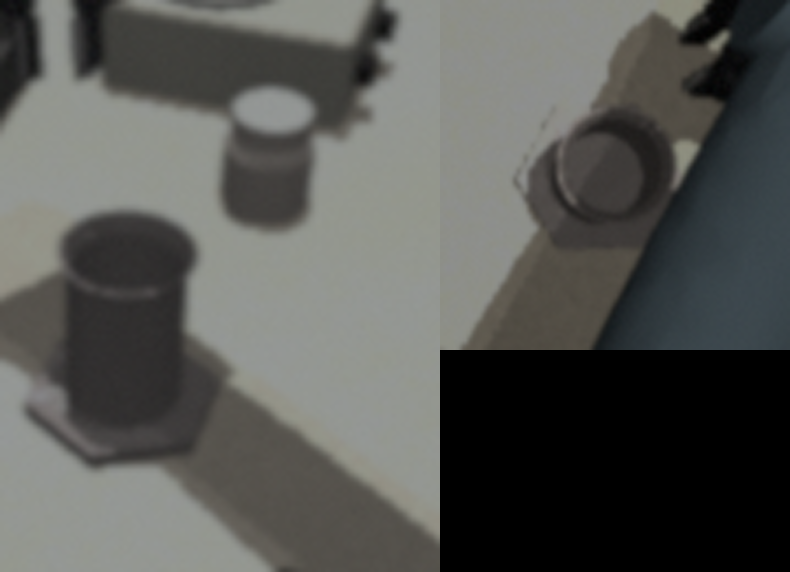

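The last picture shows the vessel standing on its foot: the side-view rim ellipse is centred at crop (129,253) and the top-view rim at crop (613,163). Now I work out the scoop grasp and the pour.

```bash
cat > scoop.py <<'E'
from plan import *
AL=.44
def tool_in_scoop(s,g=-.092):  # tool pose in scoop frame, grasp point on handle
    z=np.array([np.sin(AL),0,-np.cos(AL)]);r=rot(z,[0,s,0]);return np.array([g,0,.028])+z*.017,r
def scoop_pose(lip,psi,beta):   # lip world (underside), yaw, nose-down pitch
    r=Rz(psi)*Ry(beta);return np.array(lip)-r.apply([.07,0,0]),r
def tool(pose,s):
    p,r=pose;tp,tr=tool_in_scoop(s);return p+r.apply(tp),r*tr
E
python3 - <<'E'
from scoop import *
from h import two,onz,px
np.set_printoptions(precision=3,suppress=True)
print("mouth",two((319.2,186.2),(268.9,147.1)),onz("top",319.2,186.2,.13),onz("side",268.9,147.1,.13))
M=onz("side",268.9,147.1,.13)*.5+.5*onz("top",319.2,186.2,.13)
lip0=np.array([.6288,.2058,0])
for s in(1,-1):
    pg=tool(scoop_pose(lip0,.505,0),s);o=solve(*pg);print("grasp",s,pg[0],*o)
    for psi in(-1.57,-1.3,-1.0,-.7,-.4,0):
        L=M+[-.022*np.cos(psi),-.022*np.sin(psi),.010]
        for q in solve(*tool(scoop_pose(L,psi,0.2),s)):
            q2,e2=ik(*tool(scoop_pose(L,psi,.6),s),q);q3,e3=ik(*tool(scoop_pose(L,psi,1.0),s),q2);print(s,psi,q,q3,e2<2e-3,e3<2e-3)
E
```

```text
mouth (array([ 0.618, -0.172,  0.132]), np.float64(0.0043612024173981636)) [ 0.62  -0.171  0.13 ] [ 0.616 -0.175  0.13 ]
grasp 1 [0.493 0.131 0.013] [-0.086  0.084  2.273  0.548  0.474 -2.614]
1 -1.57 [-0.088  0.232  1.679 -0.255  1.22  -0.002] [-0.505  0.249  1.541  0.484  1.638 -0.543] True True
1 -1.3 [-0.113  0.09   1.84  -0.246  1.133 -0.288] [-0.495  0.271  1.514  0.4    1.752 -0.773] True True
1 -1.0 [-0.186 -0.068  1.999 -0.2    1.053 -0.671] [-0.481  0.291  1.49   0.278  1.849 -1.042] True True
1 -0.7 [-0.312 -0.206  2.121 -0.107  1.006 -1.135] [-0.464  0.305  1.472  0.132  1.909 -1.326] True True
1 -0.4 [-0.478 -0.289  2.187  0.022  1.004 -1.658] [-0.446  0.312  1.464 -0.026  1.925 -1.619] True True
1 0 [-0.69  -0.258  2.164  0.175  1.056 -2.333] [-0.423  0.31   1.467 -0.231  1.877 -2.006] True True
grasp -1 [0.493 0.131 0.013] [-0.086  0.084  2.273  0.548  0.474  0.528]
-1 -1.0 [-0.186 -0.068  1.999 -0.2    1.053  2.47 ] [-0.481  0.291  1.49   0.278  1.849  2.1  ] True True
-1 -0.7 [-0.312 -0.206  2.121 -0.107  1.006  2.006] [-0.464  0.305  1.472  0.132  1.909  1.816] True True
-1 -0.4 [-0.478 -0.289  2.187  0.022  1.004  1.483] [-0.446  0.312  1.464 -0.026  1.925  1.522] True True
-1 0 [-0.69  -0.258  2.164  0.175  1.056  0.808] [-0.423  0.31   1.467 -0.231  1.877  1.135] True True
```

```bash
sed -i 's/AL=.44/AL=.35/' scoop.py; python3 - <<'E'
from scoop import *
np.set_printoptions(precision=3,suppress=True)
pg=tool(scoop_pose([.6288,.2058,0],.505,0),-1);z=pg[1].as_matrix()[:,2];pp=(pg[0]-.09*z,pg[1])
qg,e=ik(*pg,[-.086,.084,2.273,.548,.474,.528]);qp,e2=ik(*pp,qg);print(qg,e,qp,e2,pg[0])
q0=np.array(manip.sense()["q"]);n=20
for k in(0,4,8,12,16,20):
    p,r=FK(q0+(qp-q0)*k/n);print(p,r.as_matrix()[:,2])
rows([FK(q0+(qp-q0)*(k/n)) for k in range(1,n+1)],40)
E
```

```text
[-0.059  0.104  2.228  0.365  0.54   0.718] 2.7478019859472624e-14 [-0.103 -0.174  2.29   0.29   0.756  0.779] 1.2739809207573671e-13 [0.492 0.13  0.012]
[ 0.68  -0.216  0.22 ] [-0.206  0.365 -0.908]
[ 0.664 -0.135  0.204] [-0.116  0.307 -0.944]
[ 0.633 -0.058  0.184] [-0.018  0.259 -0.966]
[0.588 0.011 0.16 ] [ 0.086  0.219 -0.972]
[0.531 0.07  0.131] [ 0.193  0.188 -0.963]
[0.465 0.115 0.097] [ 0.3    0.166 -0.939]
[[[-0.12, 1.03, -0.17], [0.03, -0.41, 0.64], 40], [[-0.18, 1.03, -0.19], [0.01, -0.4, 0.65], 40], [[-0.22, 1.02, -0.2], [0.01, -0.39, 0.66], 40], [[-0.28, 1.0, -0.21], [-0.01, -0.39, 0.66], 40], [[-0.32, 0.99, -0.23], [-0.01, -0.38, 0.66], 40], [[-0.37, 0.97, -0.24], [-0.04, -0.37, 0.66], 40], [[-0.42, 0.96, -0.25], [-0.04, -0.36, 0.67], 40], [[-0.46, 0.93, -0.27], [-0.06, -0.36, 0.67], 40], [[-0.5, 0.91, -0.28], [-0.07, -0.35, 0.66], 40], [[-0.55, 0.88, -0.3], [-0.08, -0.35, 0.67], 40], [[-0.58, 0.85, -0.31], [-0.1, -0.34, 0.67], 40], [[-0.63, 0.81, -0.33], [-0.11, -0.33, 0.67], 40], [[-0.66, 0.79, -0.34], [-0.13, -0.33, 0.67], 40], [[-0.7, 0.75, -0.36], [-0.14, -0.32, 0.66], 40], [[-0.73, 0.71, -0.38], [-0.16, -0.32, 0.66], 40], [[-0.75, 0.67, -0.38], [-0.17, -0.32, 0.66], 40], [[-0.79, 0.64, -0.41], [-0.18, -0.31, 0.66], 40], [[-0.81, 0.59, -0.42], [-0.2, -0.31, 0.65], 40], [[-0.83, 0.55, -0.43], [-0.22, -0.31, 0.65], 40], [[-0.86, 0.51, -0.45], [-0.23, -0.3, 0.64], 40]]
max 1.03 ikerr 1.3215143424005758e-09 maxqd [0.223 0.398 0.58  0.051 0.513 0.953] qend [-0.102 -0.174  2.29   0.288  0.755  0.78 ] p [0.465 0.115 0.097] z [ 0.3    0.165 -0.939]
```

Emit:
apply_moves(
  motion=[
    [[-0.12,1,-0.17],[0.03,-0.41,0.64],40],
    [[-0.18,1,-0.19],[0.01,-0.4,0.65],40],
    [[-0.22,1,-0.2],[0.01,-0.39,0.66],40],
    [[-0.28,1.0,-0.21],[-0.01,-0.39,0.66],40],
    [[-0.32,0.99,-0.23],[-0.01,-0.38,0.66],40],
    [[-0.37,0.97,-0.24],[-0.04,-0.37,0.66],40],
    [[-0.42,0.96,-0.25],[-0.04,-0.36,0.67],40],
    [[-0.46,0.93,-0.27],[-0.06,-0.36,0.67],40],
    [[-0.5,0.91,-0.28],[-0.07,-0.35,0.66],40],
    [[-0.55,0.88,-0.3],[-0.08,-0.35,0.67],40],
    [[-0.58,0.85,-0.31],[-0.1,-0.34,0.67],40],
    [[-0.63,0.81,-0.33],[-0.11,-0.33,0.67],40],
    [[-0.66,0.79,-0.34],[-0.13,-0.33,0.67],40],
    [[-0.7,0.75,-0.36],[-0.14,-0.32,0.66],40],
    [[-0.73,0.71,-0.38],[-0.16,-0.32,0.66],40],
    [[-0.75,0.67,-0.38],[-0.17,-0.32,0.66],40],
    [[-0.79,0.64,-0.41],[-0.18,-0.31,0.66],40],
    [[-0.81,0.59,-0.42],[-0.2,-0.31,0.65],40],
    [[-0.83,0.55,-0.43],[-0.22,-0.31,0.65],40],
    [[-0.86,0.51,-0.45],[-0.23,-0.3,0.64],40],
  ],
)

```text
t: 14.9
tool_pos: [0.4631, 0.1154, 0.0937]
tcp_rot: [-2.919, -0.758, -0.516]
contact_force: [0.2, 0.4, -0.0]
grip_width: 0.04
grasp_force: 0.0
```

```bash
python3 st.py; python3 - <<'E'
from scoop import *
s=manip.sense();p,r0=np.array(s["tool_pos"]),R.from_rotvec(s["tcp_rot"])
pg=tool(scoop_pose([.6288,.2058,0],.505,0),-1)
rows(line(p,r0,*pg,10),40)
# unobstructed top view: vessel rim, via edges of dark disc
from h import *
t=manip.snapshot("top");sd=manip.snapshot("side");cv2.imwrite("pics/t6.png",t[:,:,::-1]);cv2.imwrite("pics/s6.png",sd[:,:,::-1])
b=np.median(t[120:160,300:360].reshape(-1,3),0);print(b)
for nm,im,(r1,r2,c1,c2) in(("top",t,(150,240,280,360)),("side",sd,(120,220,225,310))):
    g=cv2.cvtColor(im,cv2.COLOR_RGB2GRAY)[r1:r2,c1:c2]
    C=cv2.HoughCircles(cv2.resize(g,None,fx=4,fy=4,interpolation=cv2.INTER_CUBIC),cv2.HOUGH_GRADIENT,1,20,param1=60,param2=25,minRadius=48,maxRadius=90) if nm=="top" else None
    if C is not None:print([( (c[0]+.5)/4-.5+c1,(c[1]+.5)/4-.5+r1,c[2]/4) for c in C[0][:4]])
E
```

```text
14.9 q [-0.1001 -0.1738  2.296   0.2847  0.747   0.7796] tcp [0.4631 0.1154 0.0937] rv [-2.919  -0.7578 -0.5159] 
x,y,z axes [0.8207 0.458  0.3415] [ 0.4856 -0.8741  0.0052] [ 0.3009  0.1615 -0.9399] F [ 0.1789  0.3689 -0.0284] w 0.03995970752419489 0.0
[[[0.15, 0.07, -0.41], [0.0, 0.0, 0.0], 40], [[0.14, 0.08, -0.41], [0.01, 0.0, 0.0], 40], [[0.15, 0.07, -0.4], [0.0, 0.0, 0.0], 40], [[0.14, 0.08, -0.41], [0.0, 0.0, -0.01], 40], [[0.15, 0.07, -0.41], [0.01, 0.0, 0.0], 40], [[0.14, 0.07, -0.41], [0.0, 0.01, 0.0], 40], [[0.15, 0.08, -0.41], [0.0, 0.0, 0.0], 40], [[0.14, 0.07, -0.41], [0.01, 0.0, 0.0], 40], [[0.15, 0.08, -0.4], [0.0, 0.0, 0.0], 40], [[0.14, 0.07, -0.41], [0.01, 0.0, 0.0], 40]]
max 0.41 ikerr 1.2124190540419022e-11 maxqd [0.05  0.283 0.086 0.125 0.226 0.11 ] qend [-0.06   0.104  2.228  0.366  0.541  0.716] p [0.492 0.13  0.012] z [ 0.3    0.167 -0.939]
[122. 123. 118.]
[(np.float32(319.5), np.float32(187.25), np.float32(16.65))]
```

Emit:
apply_moves(
  motion=[
    [[0.15,0.07,-0.41],[0,0,0],40],
    [[0.14,0.08,-0.41],[0.01,0,0],40],
    [[0.15,0.07,-0.4],[0,0,0],40],
    [[0.14,0.08,-0.41],[0,0,-0.01],40],
    [[0.15,0.07,-0.41],[0.01,0,0],40],
    [[0.14,0.07,-0.41],[0,0.01,0],40],
    [[0.15,0.08,-0.41],[0,0,0],40],
    [[0.14,0.07,-0.41],[0.01,0,0],40],
    [[0.15,0.08,-0.4],[0,0,0],40],
    [[0.14,0.07,-0.41],[0.01,0,0],40],
    [[0,0,0],[0,0,0],30],
    [[0,0,0],[0,0,0],24],
    [[0,0,0],[0,0,0],18],
    [[0,0,0],[0,0,0],12],
    [[0,0,0],[0,0,0],0],
    [[0,0,0],[0,0,0],0],
    [[0,0,0],[0,0,0],0],
  ],
)

```text
t: 16.7
tool_pos: [0.4933, 0.1296, 0.013]
tcp_rot: [-2.915, -0.746, -0.515]
contact_force: [-2.1, -0.3, 5.8]
grip_width: 0.0145
grasp_force: 59.4
```

```bash
python3 st.py; python3 - <<'E'
import cv2
from h import *
t=manip.snapshot("top")[170:270,160:260,::-1];s=manip.snapshot("side")[230:310,195:315,::-1]
f=lambda a,k:cv2.resize(a,None,fx=k,fy=k,interpolation=cv2.INTER_CUBIC)
a,b=f(t,3.8),f(s,3.4);b=cv2.copyMakeBorder(b,0,a.shape[0]-b.shape[0],0,0,cv2.BORDER_CONSTANT)
cv2.imwrite("pics/g7.png",np.hstack([a,b]));print(a.shape,b.shape)
E
```

```text
16.7 q [-0.0612  0.1042  2.225   0.3653  0.5438  0.7204] tcp [0.4933 0.1296 0.013 ] rv [-2.9153 -0.7458 -0.5146] 
x,y,z axes [0.8242 0.4507 0.3429] [ 0.4806 -0.8769 -0.0024] [ 0.2996  0.1668 -0.9394] F [-2.0943 -0.2617  5.804 ] w 0.014538901097421198 59.352346658706665
(380, 380, 3) (380, 408, 3)
```

Emit:
apply_moves(
  motion=[
    [[0,0,0.1],[0,0,0],0],
    [[0,0,0.1],[0,0,0],0],
    [[0,0,0.1],[0,0,0],0],
    [[0,0,0.2],[0,0,0],0],
    [[0,0,0.2],[0,0,0],0],
    [[0,0,0.3],[0,0,0],0],
    [[0,0,0.3],[0,0,0],0],
    [[0,0,0.3],[0,0,0],0],
    [[0,0,0],[0,0,0],0],
  ],
)

```text
t: 17.7
tool_pos: [0.494, 0.1296, 0.0459]
tcp_rot: [-2.915, -0.746, -0.517]
contact_force: [0.1, -0.4, -3.7]
grip_width: 0.0148
grasp_force: 58.3
```

```bash
python3 st.py; python3 - <<'E'
import cv2
from h import *
print(manip.sense()["wrist_torque"])
t=manip.snapshot("top")[160:270,160:260,::-1];s=manip.snapshot("side")[210:310,195:315,::-1]
f=lambda a,k:cv2.resize(a,None,fx=k,fy=k,interpolation=cv2.INTER_CUBIC)
a,b=f(t,3.8),f(s,3.4);b=cv2.copyMakeBorder(b,0,a.shape[0]-b.shape[0],0,0,cv2.BORDER_CONSTANT)
cv2.imwrite("pics/g8.png",np.hstack([a,b]));print(a.shape,b.shape)
E
```

```text
17.7 q [-0.0611  0.0241  2.2255  0.3249  0.6169  0.7686] tcp [0.494  0.1296 0.0459] rv [-2.9155 -0.7462 -0.5174] 
x,y,z axes [0.8235 0.4508 0.3444] [ 0.4806 -0.8769 -0.0013] [ 0.3014  0.1666 -0.9388] F [ 0.1254 -0.3943 -3.6655] w 0.014773718752125088 58.29009175300598
[-0.34532604  0.60922533 -0.03015158]
(418, 380, 3) (418, 408, 3)
```

View pics/g8.png

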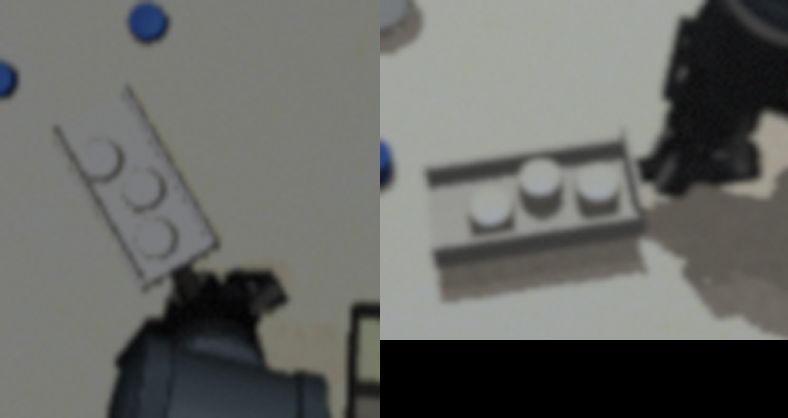

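The slugs are still standing in the lifted scoop: top crop (102,158), (142,188) and (155,238). I check its tilt from corners seen in both views.

```bash
python3 - <<'E'
from h import *
np.set_printoptions(precision=4,suppress=True)
t=lambda x,y:(160+(x+.5)/3.8-.5,160+(y+.5)/3.8-.5); s=lambda x,y:(195+(x-380+.5)/3.4-.5,210+(y+.5)/3.4-.5)
for n,a,b in(("lipL",(56,127),(436,251)),("lipR",(127,88),(428,171)),("backR",(217,243),(625,130))):print(n,two(t(*a),s(*b)))
for n,a in(("slug",(102,158)),("slug",(142,188)),("slug",(155,238))):print(onz("top",*t(*a),.063))
E
```

```text
lipL (array([0.6154, 0.2313, 0.0474]), np.float64(0.0026172372754486497))
lipR (array([0.6447, 0.1775, 0.049 ]), np.float64(0.0001220020330686597))
backR (array([0.5268, 0.1099, 0.0628]), np.float64(0.00024114489957283565))
[0.5916 0.1945 0.063 ]
[0.5687 0.165  0.063 ]
[0.5315 0.1558 0.063 ]
```

```bash
cat > carry.py <<'E'
from scoop import *
import sys
# scoop pose measured when the tool stood at this pose
tp=np.array([.494,.1296,.0459]);tr=R.from_rotvec([-2.9155,-.7462,-.5174])
sp,sr=scoop_pose([.629,.2045,.025],.502,.04)
def T(lip,psi,beta):
    p,r=scoop_pose(lip,psi,beta);return p+r.apply(sr.inv().apply(tp-sp)),r*sr.inv()*tr
M=np.array([.617,-.172,.13]);PSI=-.8;D=np.array([np.cos(PSI),np.sin(PSI),0])
E
python3 - <<'E'
from carry import *
A=np.array([.629,.2045,.025]);B=np.array([.629,.2045,.18]);C=M-.023*D+[0,0,.05]
e=lambda x:(1-np.cos(np.pi*x))/2
P1=[T(A+(B-A)*e(k/14),.502,.04-.09*e(k/14)) for k in range(1,15)]
P2=[T(B+(C-B)*e(k/40),.502+(PSI-.502)*e(k/40),-.05) for k in range(1,41)]
x=rows(P1+P2,0,show=False)
x=rows(P1,0);x=rows(P2[:20],0,*x);x=rows(P2[20:],0,*x)
E
```

```text
max 0.78 ikerr 4.197535482825671e-09 maxqd [0.045 0.365 0.102 0.288 0.286 0.643] qend [-0.193 -0.258  2.189 -0.325  0.866  2.347] p [ 0.492 -0.044  0.187] z [ 0.299 -0.306 -0.904]
[[[0.04, 0.0, 0.14], [0.0, -0.02, 0.0], 0], [[0.0, -0.01, 0.26], [0.01, -0.02, 0.0], 0], [[-0.01, 0.0, 0.42], [0.02, -0.03, 0.0], 0], [[0.0, 0.0, 0.56], [0.02, -0.04, 0.0], 0], [[-0.01, -0.01, 0.67], [0.03, -0.05, 0.0], 0], [[-0.01, 0.0, 0.75], [0.03, -0.06, 0.0], 0], [[0.0, 0.0, 0.78], [0.03, -0.06, 0.0], 0], [[-0.01, -0.01, 0.78], [0.04, -0.06, 0.0], 0], [[0.0, 0.0, 0.75], [0.03, -0.05, 0.0], 0], [[-0.01, 0.0, 0.67], [0.02, -0.05, 0.0], 0], [[0.0, 0.0, 0.56], [0.03, -0.04, 0.0], 0], [[0.0, 0.0, 0.42], [0.01, -0.03, 0.0], 0], [[0.0, 0.0, 0.26], [0.01, -0.02, 0.0], 0], [[0.0, 0.0, 0.09], [0.01, -0.01, 0.0], 0]]
max 0.78 ikerr 1.5343164239123297e-09 maxqd [0.045 0.365 0.038 0.023 0.286 0.057] qend [-0.092 -0.295  2.218  0.319  0.871  0.814] p [0.493 0.129 0.187] z [ 0.374  0.207 -0.904]
[[[-0.01, -0.02, 0.0], [0.0, 0.0, -0.01], 0], [[-0.03, -0.04, 0.0], [0.0, 0.0, -0.04], 0], [[-0.05, -0.07, 0.0], [0.0, 0.0,
[... 1307 characters left out ...]
, -0.29, 0.0], [0.0, 0.0, -0.27], 0], [[0.12, -0.28, 0.0], [0.0, 0.0, -0.25], 0], [[0.12, -0.26, 0.0], [0.0, 0.0, -0.23], 0], [[0.12, -0.24, 0.0], [0.0, 0.0, -0.21], 0], [[0.11, -0.22, 0.0], [0.0, 0.0, -0.19], 0], [[0.1, -0.2, 0.0], [0.0, 0.0, -0.17], 0], [[0.09, -0.17, 0.0], [0.0, 0.0, -0.14], 0], [[0.07, -0.15, 0.0], [0.0, 0.0, -0.12], 0], [[0.06, -0.11, 0.0], [0.0, 0.0, -0.09], 0], [[0.05, -0.08, 0.0], [0.0, 0.0, -0.07], 0], [[0.02, -0.05, 0.0], [0.0, 0.0, -0.04], 0], [[0.01, -0.02, 0.0], [0.0, 0.0, -0.01], 0]]
max 0.34 ikerr 3.0333008882443835e-09 maxqd [0.84  4.683 0.962 3.554 2.041 8.738] qend [-0.193 -0.258  2.189 -0.325  0.866  2.347] p [ 0.492 -0.044  0.187] z [ 0.299 -0.306 -0.904]
```

Emit:
apply_moves(
  motion=[
    [[0.04,0.0,0.14],[0.0,-0.02,0.0],0],
    [[0.0,-0.01,0.26],[0.01,-0.02,0.0],0],
    [[-0.01,0.0,0.42],[0.02,-0.03,0.0],0],
    [[0.0,0.0,0.56],[0.02,-0.04,0.0],0],
    [[-0.01,-0.01,0.67],[0.03,-0.05,0.0],0],
    [[-0.01,0.0,0.75],[0.03,-0.06,0.0],0],
    [[0.0,0.0,0.78],[0.03,-0.06,0.0],0],
    [[-0.01,-0.01,0.78],[0.04,-0.06,0.0],0],
    [[0.0,0.0,0.75],[0.03,-0.05,0.0],0],
    [[-0.01,0.0,0.67],[0.02,-0.05,0.0],0],
    [[0.0,0.0,0.56],[0.03,-0.04,0.0],0],
    [[0.0,0.0,0.42],[0.01,-0.03,0.0],0],
    [[0.0,0.0,0.26],[0.01,-0.02,0.0],0],
    [[0.0,0.0,0.09],[0.01,-0.01,0.0],0],
  ],
)

```text
t: 19.2
tool_pos: [0.493, 0.129, 0.1872]
tcp_rot: [-2.87, -0.735, -0.644]
contact_force: [-0.3, -0.6, -4.4]
grip_width: 0.0146
grasp_force: 58.3
```

Emit:
apply_moves(
  motion=[
    [[-0.01,-0.02,0.0],[0.0,0.0,-0.01],0],
    [[-0.03,-0.04,0.0],[0.0,0.0,-0.04],0],
    [[-0.05,-0.07,0.0],[0.0,0.0,-0.07],0],
    [[-0.07,-0.1,0.0],[0.0,0.0,-0.09],0],
    [[-0.08,-0.12,0.0],[0.0,0.0,-0.12],0],
    [[-0.09,-0.14,0.0],[0.0,0.0,-0.14],0],
    [[-0.11,-0.17,0.0],[0.0,0.0,-0.17],0],
    [[-0.11,-0.19,0.0],[0.0,0.0,-0.19],0],
    [[-0.13,-0.21,0.0],[0.0,0.0,-0.21],0],
    [[-0.12,-0.22,0.0],[0.0,0.0,-0.23],0],
    [[-0.13,-0.24,0.0],[0.0,0.0,-0.25],0],
    [[-0.12,-0.25,0.0],[0.0,0.0,-0.27],0],
    [[-0.12,-0.27,0.0],[0.0,0.0,-0.28],0],
    [[-0.1,-0.27,0.0],[0.0,0.0,-0.3],0],
    [[-0.1,-0.29,0.0],[0.0,0.0,-0.31],0],
    [[-0.08,-0.29,0.0],[0.0,0.0,-0.32],0],
    [[-0.07,-0.3,0.0],[0.0,0.0,-0.33],0],
    [[-0.04,-0.3,0.0],[0.0,0.0,-0.33],0],
    [[-0.03,-0.31,0.0],[0.0,0.0,-0.34],0],
    [[-0.01,-0.31,0.0],[0.0,0.0,-0.34],0],
  ],
)

```text
t: 21.2
tool_pos: [0.4605, 0.0467, 0.1867]
tcp_rot: [3.027, -0.233, 0.679]
contact_force: [0.4, -0.4, -5.1]
grip_width: 0.0144
grasp_force: 58.4
```

Emit:
apply_moves(
  motion=[
    [[0.01,-0.31,0.0],[0.0,0.0,-0.34],0],
    [[0.03,-0.32,0.0],[0.0,0.0,-0.34],0],
    [[0.05,-0.32,0.0],[0.0,0.0,-0.33],0],
    [[0.07,-0.31,0.0],[0.0,0.0,-0.33],0],
    [[0.09,-0.32,0.0],[0.0,0.0,-0.32],0],
    [[0.09,-0.31,0.0],[0.0,0.0,-0.31],0],
    [[0.11,-0.31,0.0],[0.0,0.0,-0.3],0],
    [[0.11,-0.29,0.0],[0.0,0.0,-0.28],0],
    [[0.12,-0.29,0.0],[0.0,0.0,-0.27],0],
    [[0.12,-0.28,0.0],[0.0,0.0,-0.25],0],
    [[0.12,-0.26,0.0],[0.0,0.0,-0.23],0],
    [[0.12,-0.24,0.0],[0.0,0.0,-0.21],0],
    [[0.11,-0.22,0.0],[0.0,0.0,-0.19],0],
    [[0.1,-0.2,0.0],[0.0,0.0,-0.17],0],
    [[0.09,-0.17,0.0],[0.0,0.0,-0.14],0],
    [[0.07,-0.15,0.0],[0.0,0.0,-0.12],0],
    [[0.06,-0.11,0.0],[0.0,0.0,-0.09],0],
    [[0.05,-0.08,0.0],[0.0,0.0,-0.07],0],
    [[0.02,-0.05,0.0],[0.0,0.0,-0.04],0],
    [[0.01,-0.02,0.0],[0.0,0.0,-0.01],0],
  ],
)

```text
t: 23.2
tool_pos: [0.4919, -0.0444, 0.1867]
tcp_rot: [2.68, -1.135, 0.602]
contact_force: [0.1, -0.2, -3.6]
grip_width: 0.0149
grasp_force: 58.3
```

```bash
python3 st.py; python3 - <<'E'
from carry import *
from h import px
import cv2
np.set_printoptions(precision=3,suppress=True)
for n in("top","side"):
    im=manip.snapshot(n)[:,:,::-1];cv2.imwrite(f"pics/p_{n}.png",im)
C=M-.023*D+[0,0,.05];p,r=scoop_pose(C,PSI,-.05)
f=lambda *a:p+r.apply(a)
for nm,a in(("lipL",(.07,.033,.024)),("lipR",(.07,-.033,.024)),("backL",(-.07,.033,.034)),("backR",(-.07,-.033,.034))):print(nm,px("top",f(*a)),px("side",f(*a)))
print("rim",px("top",M),px("side",M))
E
```

```text
23.2 q [-0.1934 -0.2574  2.1893 -0.324   0.8652  2.3469] tcp [ 0.4919 -0.0444  0.1867] rv [ 2.6804 -1.1351  0.6023] 
x,y,z axes [ 0.6289 -0.6497  0.4271] [-0.7179 -0.6962 -0.0019] [ 0.2986 -0.3054 -0.9042] F [ 0.1254 -0.2229 -3.6373] w 0.01489534061987934 58.290159702301025
lipL [306.88 182.54] [261.749 132.915]
lipR [325.984 201.08 ] [284.424 126.967]
backL [267.45  222.623] [287.571 163.72 ]
backR [286.523 241.451] [312.139 156.38 ]
rim [319.474 187.342] [268.403 147.628]
```

```bash
python3 - <<'E'
from carry import *
from h import px,onz
import cv2
np.set_printoptions(precision=3,suppress=True)
C=M-.023*D+[0,0,.05];p,r=scoop_pose(C,PSI,-.05)
def blobs(im,w,th):
    r1,r2,c1,c2=w;k=4
    g=cv2.resize(cv2.cvtColor(im,cv2.COLOR_BGR2GRAY)[r1:r2,c1:c2],None,fx=k,fy=k,interpolation=cv2.INTER_CUBIC)
    n,l,s,c=cv2.connectedComponentsWithStats((g>th).astype(np.uint8))
    return [(round((x[0]+.5)/k-.5+c1,1),round((x[1]+.5)/k-.5+r1,1),int(a[4]),a[:4].tolist()) for a,x in zip(s[1:],c[1:]) if a[4]>150]
t8=cv2.imread("pics/g8.png")
for a in[(102,158),(142,188),(155,238)]:
    q=onz("top",160+(a[0]+.5)/3.8-.5,160+(a[1]+.5)/3.8-.5,.058);b=sr.inv().apply(q-sp);P_=p+r.apply([b[0],b[1],.030]);print("slug local",b,"pred top",px("top",P_),"side",px("side",P_))
tp_=cv2.imread("pics/p_top.png");s_=cv2.imread("pics/p_side.png")
gt=cv2.cvtColor(tp_,cv2.COLOR_BGR2GRAY);gs=cv2.cvtColor(s_,cv2.COLOR_BGR2GRAY)
np.set_printoptions(linewidth=250)
print("top bright pct",np.percentile(gt[180:245,260:330],[50,80,90,95,99]));print("side",np.percentile(gs[120:185,250:320],[50,80,90,95,99]))
for th in(135,145,155):print(th,"T",blobs(tp_,(180,245,260,330),th))
for th in(145,160,175):print(th,"S",blobs(s_,(115,190,250,325),th))
E
```

```text
slug local [0.032 0.01  0.031] pred top [302.918 199.902] side [276.574 137.412]
slug local [-0.003 -0.005  0.03 ] pred top [297.496 214.017] side [288.224 143.956]
slug local [-0.04   0.005  0.029] pred top [284.138 221.885] side [291.877 154.04 ]
top bright pct [123. 124. 124. 124. 125.]
side [ 71. 154. 160. 161. 161.]
135 T []
145 T []
155 T []
145 S [(np.float64(265.5), np.float64(128.9), 14587, [0, 0, 166, 229]), (np.float64(302.0), np.float64(116.3), 865, [177, 0, 64, 17]), (np.float64(288.4), np.float64(142.3), 782, [136, 97, 40, 27]), (np.float64(306.2), np.float64(179.7), 8362, [146, 191, 154, 109])]
160 S [(np.float64(252.9), np.float64(136.5), 892, [0, 59, 34, 66]), (np.float64(250.7), np.float64(162.6), 259, [0, 173, 10, 37]), (np.float64(320.8), np.float64(169.0), 423, [271, 198, 29, 42]), (np.float64(299.1), np.float64(183.1), 3886, [152, 231, 110, 69]), (np.float64(322.8), np.float64(184.4), 438, [270, 240, 30, 60])]
175 S []
```

```bash
python3 - <<'E'
from carry import *
import cv2
np.set_printoptions(precision=1,suppress=True,linewidth=250)
t=cv2.imread("pics/p_top.png",0);k=6
c=cv2.resize(t[185:240,265:330],None,fx=k,fy=k,interpolation=cv2.INTER_CUBIC);c=cv2.createCLAHE(4,(4,4)).apply(c)
H=cv2.HoughCircles(c,cv2.HOUGH_GRADIENT,1,30,param1=80,param2=14,minRadius=30,maxRadius=44)
print([( (h[0]+.5)/k-.5+265,(h[1]+.5)/k-.5+185,h[2]/k) for h in H[0][:8]] if H is not None else None)
s=cv2.imread("pics/p_side.png",0)
print("side gray, rows 126..164 step1, cols 256..312 step 2")
for v in range(124,166,2):print(v,s[v,256:314:2])
E
```

```text
[(np.float32(283.83334), np.float32(222.0), np.float32(5.1833334)), (np.float32(297.5), np.float32(214.16667), np.float32(5.25)), (np.float32(300.66666), np.float32(200.33333), np.float32(6.683333)), (np.float32(277.5), np.float32(221.66667), np.float32(7.0499997)), (np.float32(276.66666), np.float32(236.66667), np.float32(5.633333))]
side gray, rows 126..164 step1, cols 256..312 step 2
124 [159 160 159 159 159 159 159 160 160 160 159 159 159 153 153 158 158 131  95  90  81  79  76  76  77  78  81  80  56]
126 [160 160 159 160 160 160 160 159 160 160 160 159 159 138 121 150 157 122  75  88  90  88  87  87  85  84  79  57  36]
128 [160 160 160 160 160 160 160 159 160 160 159 160 158 128  77 120 149 113  65  68  75  80  78  78  76  73  58  31  33]
130 [160 160 159 149 157 160 160 160 160 159 160 159 155 118  60  78 127 105  66  66  68  69  70  70  67  63  41  23  32]
132 [159 160 153 116 138 158 160 159 159 159 158 153 147 131  78  57  87 107  78  65  66  67  67  69  67  54  24  17  25]
134 [161 160 148  89 105 147 154 151 156 159 160 158 154 145 115  68  58  90 102  72  67  67  68  68
[... 1122 characters left out ...]
4 [ 68  74  68  56  51  51  51  51  53  54  56  81 128 139 121  94  68  50  65  71  75  68  61  44  21  14  16  14  17]
156 [ 56  53  64  60  55  53  51  52  53  56  54  58  93 135 138 100  49  60  91  76  64  53  37  24  16  16  15  17  18]
158 [ 55  49  48  48  47  48  47  47  49  47  50  53  63 111 135  94  59  55  79  71  43  32  22  17  14  16  15  15  15]
160 [ 55  48  50  49  51  50  48  49  49  50  50  52  55  71 114 103  89  65  45  44  32  36  27  23  18  17  19  17  14]
162 [ 56  48  50  50  50  52  51  51  50  50  48  49  54  55  85 108  90  58  31  31  22  30  32  28  19  19  14  19  17]
164 [56 50 50 52 51 51 50 50 51 50 50 47 49 55 59 68 59 51 35 19 19 20 27 25 18 15 16 16 28]
```

```bash
python3 - <<'E'
from carry import *
C=M-.023*D
P1=[T(C+[0,0,.05-.042*k/8],PSI,-.05) for k in range(1,9)]
P2=[T(C+[0,0,.008],PSI,-.05+1.05*k/30) for k in range(1,31)]
rows(P1+P2,0,show=False)
x=rows(P1+P2[:12],0);x=rows(P2[12:],0,*x)
E
```

```text
max 0.28 ikerr 1.0724255650185197e-09 maxqd [0.124 0.27  0.292 0.441 0.418 0.456] qend [-0.476  0.324  1.462  0.197  1.932  1.911] p [ 0.551 -0.105  0.277] z [-0.398  0.411 -0.82 ]
[[[0.01, 0.0, -0.25], [0.0, 0.0, 0.0], 0], [[0.0, 0.0, -0.26], [0.0, 0.0, 0.0], 0], [[0.0, 0.0, -0.27], [0.0, 0.0, 0.0], 0], [[0.0, 0.0, -0.26], [0.0, 0.0, 0.0], 0], [[0.0, 0.0, -0.26], [0.0, 0.0, 0.0], 0], [[0.0, 0.0, -0.26], [0.0, 0.0, 0.0], 0], [[0.0, 0.0, -0.27], [0.0, 0.0, 0.0], 0], [[0.0, 0.0, -0.26], [0.0, 0.0, 0.0], 0], [[0.01, -0.01, 0.27], [0.16, 0.16, 0.0], 0], [[0.02, -0.02, 0.28], [0.17, 0.17, 0.0], 0], [[0.02, -0.03, 0.27], [0.17, 0.16, 0.0], 0], [[0.04, -0.03, 0.26], [0.17, 0.16, 0.0], 0], [[0.03, -0.04, 0.27], [0.16, 0.16, 0.0], 0], [[0.05, -0.05, 0.27], [0.17, 0.17, 0.0], 0], [[0.05, -0.05, 0.26], [0.17, 0.16, 0.0], 0], [[0.06, -0.06, 0.26], [0.16, 0.16, 0.0], 0], [[0.06, -0.06, 0.26], [0.17, 0.16, 0.0], 0], [[0.07, -0.08, 0.25], [0.17, 0.17, 0.0], 0], [[0.08, -0.07, 0.25], [0.17, 0.16, 0.0], 0], [[0.08, -0.09, 0.24], [0.16, 0.16, 0.0], 0]]
max 0.28 ikerr 1.0724255650185197e-09 maxqd [0.12
[... 418 characters left out ...]
1], [0.17, 0.16, 0.0], 0], [[0.13, -0.13, 0.2], [0.16, 0.16, 0.0], 0], [[0.13, -0.14, 0.2], [0.17, 0.17, 0.0], 0], [[0.14, -0.14, 0.19], [0.17, 0.16, 0.0], 0], [[0.14, -0.14, 0.18], [0.17, 0.16, 0.0], 0], [[0.14, -0.15, 0.18], [0.16, 0.16, 0.0], 0], [[0.15, -0.16, 0.17], [0.17, 0.17, 0.0], 0], [[0.15, -0.15, 0.16], [0.17, 0.16, 0.0], 0], [[0.16, -0.17, 0.16], [0.17, 0.16, 0.0], 0], [[0.16, -0.16, 0.14], [0.16, 0.16, 0.0], 0], [[0.17, -0.17, 0.14], [0.17, 0.17, 0.0], 0], [[0.16, -0.17, 0.13], [0.17, 0.16, 0.0], 0]]
max 0.25 ikerr 2.1884236610369972e-11 maxqd [1.475 1.905 2.628 3.31  4.276 3.177] qend [-0.476  0.324  1.462  0.197  1.932  1.911] p [ 0.551 -0.105  0.277] z [-0.398  0.411 -0.82 ]
```

Emit:
apply_moves(
  motion=[
    [[0.01,0.0,-0.25],[0.0,0.0,0.0],0],
    [[0.0,0.0,-0.26],[0.0,0.0,0.0],0],
    [[0.0,0.0,-0.27],[0.0,0.0,0.0],0],
    [[0.0,0.0,-0.26],[0.0,0.0,0.0],0],
    [[0.0,0.0,-0.26],[0.0,0.0,0.0],0],
    [[0.0,0.0,-0.26],[0.0,0.0,0.0],0],
    [[0.0,0.0,-0.27],[0.0,0.0,0.0],0],
    [[0.0,0.0,-0.26],[0.0,0.0,0.0],0],
    [[0.01,-0.01,0.27],[0.16,0.16,0.0],0],
    [[0.02,-0.02,0.28],[0.17,0.17,0.0],0],
    [[0.02,-0.03,0.27],[0.17,0.16,0.0],0],
    [[0.04,-0.03,0.26],[0.17,0.16,0.0],0],
  ],
)

```text
t: 24.5
tool_pos: [0.494, -0.0462, 0.1666]
tcp_rot: [2.76, -1.168, 0.419]
contact_force: [-0.1, -0.6, -3.5]
grip_width: 0.0147
grasp_force: 58.8
```

```bash
python3 st.py; python3 - <<'E'
from carry import *
from h import px
import cv2
np.set_printoptions(precision=1,suppress=True,linewidth=250)
p,r=scoop_pose(M-.023*D+[0,0,.008],PSI,.09)
for nm,a in(("lipL",(.07,.033,.024)),("lipR",(.07,-.033,.024)),("lip mid",(.07,0,.004)),("slug2",(-.003,-.005,.03))):print(nm,px("top",p+r.apply(a)),px("side",p+r.apply(a)))
print("rim near",px("side",M-.046*D))
s=cv2.cvtColor(manip.snapshot("side"),cv2.COLOR_RGB2GRAY)
for v in range(130,176,2):print(v,s[v,250:306:2])
E
```

```text
24.5 q [-0.2411 -0.178   2.1382 -0.1948  0.933   2.2271] tcp [ 0.494  -0.0462  0.1666] rv [ 2.7604 -1.1683  0.4186] 
x,y,z axes [ 0.6648 -0.6859  0.2958] [-0.7177 -0.6964 -0.0018] [ 0.2072 -0.2111 -0.9553] F [-0.0732 -0.6411 -3.4989] w 0.014676741415253226 58.83970499038696
lipL [306.2 183.1] [261.  145.4]
lipR [324.6 201. ] [283.  139.4]
lip mid [314.  193.1] [272.1 148.7]
slug2 [297.6 213.2] [286.6 153.3]
rim near [275.8 157. ]
130 [160 160 160 159 159 159 161 160 159 160 161 159 160 159 160 160 160 159 160 155 107  66  65  67  68  65  38  26]
132 [160 160 160 160 160 159 160 161 160 159 159 159 160 159 160 159 160 159 159 153 101  65  67  67  67  56  26  21]
134 [160 160 159 161 160 161 160 161 160 160 161 160 159 159 160 159 159 160 159 152 101  66  65  67  66  45  21  20]
136 [160 160 160 160 161 160 159 158 156 156 156 159 159 160 160 159 155 158 159 156 119  68  67  67  62  34  18  15]
138 [160 160 159 159 157 148 136 129 122 120 122 130 137 147 156 155 128 145 158 159 138  86  69  67  59  29  17  17]
140 [160 161 159 149 123  98  87  85  86  87  87  87  88 102 123 138  97 103
[... 1347 characters left out ...]
0 159 132  56  50  52  51  52  51  51  52  51  52  54  74 120 139 119  65  37  25  22  32  36  27  19  18  21]
166 [161 158 127  55  50  51  51  50  51  51  51  51  51  54  55  82 128 122  85  76  29  18  18  25  26  20  17  15]
168 [159 148 117  54  49  52  51  51  51  50  51  51  50  52  55  58  90 113  89  75  44  22  16  21  22  19  19  17]
170 [154 133 112  54  49  52  52  51  52  52  51  51  49  50  51  54  60  77  67  61  56  40  19  19  18  19  19  20]
172 [141 122 100  51  49  52  52  51  52  49  51  51  51  49  49  53  55  55  59  61  60  54  30  20  17  26  31  26]
174 [127 116  94  53  50  52  51  50  51  50  53  50  50  50  47  58  70  56  59  61  60  58  43  21  20  36  40  24]
```

Emit:
apply_moves(
  motion=[
    [[0.03,-0.04,0.23],[0.16,0.16,0.0],0],
    [[0.05,-0.05,0.23],[0.17,0.17,0.0],0],
    [[0.05,-0.05,0.22],[0.17,0.16,0.0],0],
    [[0.06,-0.06,0.22],[0.16,0.16,0.0],0],
    [[0.06,-0.06,0.22],[0.17,0.16,0.0],0],
    [[0.07,-0.08,0.21],[0.17,0.17,0.0],0],
    [[0.08,-0.07,0.25],[0.17,0.16,0.0],0],
    [[0.08,-0.09,0.24],[0.16,0.16,0.0],0],
    [[0.09,-0.09,0.25],[0.17,0.16,0.0],0],
    [[0.09,-0.1,0.23],[0.17,0.17,0.0],0],
    [[0.1,-0.1,0.24],[0.17,0.16,0.0],0],
    [[0.11,-0.11,0.22],[0.16,0.16,0.0],0],
    [[0.11,-0.11,0.22],[0.17,0.16,0.0],0],
    [[0.11,-0.12,0.22],[0.17,0.17,0.0],0],
    [[0.12,-0.12,0.21],[0.17,0.16,0.0],0],
    [[0.13,-0.13,0.2],[0.16,0.16,0.0],0],
  ],
)

```text
t: 26.15
tool_pos: [0.521, -0.0743, 0.2384]
tcp_rot: [-2.782, 1.179, 0.359]
contact_force: [-0.5, 1.0, -3.3]
grip_width: 0.0145
grasp_force: 58.8
```

```bash
python3 st.py
```

```text
26.15 q [-0.4057  0.0812  1.7449  0.0975  1.5534  1.9534] tcp [ 0.521  -0.0743  0.2384] rv [-2.7815  1.1787  0.3594] 
x,y,z axes [ 0.6727 -0.695  -0.2539] [-0.7185 -0.6956  0.0007] [-0.1771  0.182  -0.9672] F [-0.451   1.0077 -3.2645] w 0.014492448196680696 58.81645381450653
```

Emit:
apply_moves(
  motion=[
    [[0.13,-0.14,0.2],[0.17,0.17,0.0],0],
    [[0.14,-0.14,0.19],[0.17,0.16,0.0],0],
    [[0.14,-0.14,0.18],[0.17,0.16,0.0],0],
    [[0.14,-0.15,0.18],[0.16,0.16,0.0],0],
    [[0.15,-0.16,0.17],[0.17,0.17,0.0],0],
    [[0.15,-0.15,0.16],[0.17,0.16,0.0],0],
    [[0.16,-0.17,0.16],[0.17,0.16,0.0],0],
    [[0.16,-0.16,0.14],[0.16,0.16,0.0],0],
    [[0.17,-0.17,0.14],[0.17,0.17,0.0],0],
    [[0.16,-0.17,0.13],[0.17,0.16,0.0],0],
    [[0,0,0],[0,0,0],0],
    [[0,0,0],[0,0,0],0],
    [[0,0,0],[0,0,0],0],
  ],
)

```text
t: 27.45
tool_pos: [0.5507, -0.1046, 0.2716]
tcp_rot: [-2.573, 1.09, 0.806]
contact_force: [0.2, 0.5, -2.9]
grip_width: 0.0147
grasp_force: 59.0
```

```bash
python3 st.py; python3 - <<'E'
from carry import *
from h import px
import cv2
np.set_printoptions(precision=1,suppress=True,linewidth=250)
p,r=scoop_pose(M-.023*D+[0,0,.008],PSI,1.0)
for nm,a in(("lipL",(.07,.033,.024)),("lipR",(.07,-.033,.024)),("backL",(-.07,.033,.034)),("backR",(-.07,-.033,.034)),("floor mid",(0,0,.004))):print(nm,px("top",p+r.apply(a)),px("side",p+r.apply(a)))
sd=manip.snapshot("side");tt=manip.snapshot("top");cv2.imwrite("pics/q_side.png",sd[:,:,::-1]);cv2.imwrite("pics/q_top.png",tt[:,:,::-1])
s=cv2.cvtColor(sd,cv2.COLOR_RGB2GRAY);t=cv2.cvtColor(tt,cv2.COLOR_RGB2GRAY)
for v in range(104,166,2):print(v,s[v,246:310:2])
print("top")
for v in range(170,226,2):print(v,t[v,284:344:2])
E
```

```text
27.45 q [-0.4754  0.3273  1.4671  0.1957  1.9231  1.9099] tcp [ 0.5507 -0.1046  0.2716] rv [-2.5728  1.0897  0.8062] 
x,y,z axes [ 0.5714 -0.5899 -0.5706] [-0.7182 -0.6958  0.0002] [-0.3971  0.4097 -0.8212] F [ 0.1851  0.4561 -2.8911] w 0.014677643522827995 58.98362338542938
lipL [310.6 178.6] [258.1 145. ]
lipR [328.9 196.3] [279.7 139.1]
backL [296.1 193.7] [270.4 118.3]
backR [316.5 213.5] [295.  112.1]
floor mid [306.9 201.4] [279.  138.3]
104 [ 61 134 147 147 147 146 147 146 125  68  50  27  20  23  21  18  17  20  39  60  51  20  14  17  16  14  30  57  61  60  61  61]
106 [ 62 133 148 147 146 147 147 147 125  69  59  55  53  51  41  21  18  27  51  54  42  17  13  13  15  18  41  58  60  62  61  61]
108 [ 85 139 148 147 147 148 146 145 126  74  63  62  62  62  58  38  19  28  52  53  43  17  13  15  12  35  59  66  66  65  62  60]
110 [120 146 148 147 148 147 147 147 139 106  86  82  75  69  66  52  20  21  49  54  29  10  14  13  24  79 113 127 124 113  95  73]
112 [142 147 147 146 147 146 147 148 147 141 134 130 115 108 103  79  32  22  44  54  25  12  13  18  37 103 144 147
[... 5763 characters left out ...]
 55 57 62 63 64 63 64 65 65]
212 [76 76 76 76 72 45  5  5  4  4 26 37 27 34 36 39 46 54 54 54 57 58 58 63 63 63 64 64 65 64]
214 [77 75 76 73 50  9  3  2  7 28 38 25 28 35 38 40 51 52 53 56 58 59 61 62 63 64 63 64 64 64]
216 [78 73 75 53 12  4  3  5 33 53 41 23 31 36 39 45 52 54 57 59 59 60 62 62 63 62 65 65 64 64]
218 [74 75 71 31  5  5  4 39 71 85 69 26 33 37 41 47 52 58 59 59 60 61 62 63 63 64 64 65 64 63]
220 [71 75 73 60 19  5 28 67 74 74 41 29 37 41 44 50 54 58 59 60 60 62 63 63 64 64 65 63 64 63]
222 [73 74 73 74 62 49 69 74 73 49 27 34 41 44 46 52 54 58 59 60 62 62 63 63 64 65 64 65 64 62]
224 [74 75 75 74 75 73 76 75 68 30 32 39 44 45 50 54 57 58 59 61 61 63 61 64 64 64 64 64 63 63]
```

The wrist now carries about 2.9 N, which matches an empty scoop. I lift it clear, level it and count the slugs by measurement.

```bash
python3 - <<'E'
from carry import *
s=manip.sense();p,r=np.array(s["tool_pos"]),R.from_rotvec(s["tcp_rot"])
C=M-.023*D;e=lambda x:(1-np.cos(np.pi*x))/2
P1=[(p+[0,0,.012*k],r) for k in range(1,6)]
P2=[T(C+[0,0,.065],PSI,1.0-1.0*k/15) for k in range(1,16)]
B=np.array([.629,.2045,.18]);S=C+[0,0,.065]
P3=[T(S+(B-S)*e(k/24),PSI+(.502-PSI)*e(k/24),0) for k in range(1,25)]
rp,rr=np.array([.4933,.1296,.015]),R.from_rotvec([-2.9153,-.7458,-.5146])
P4=line(*P3[-1],rp+[0,0,.02],rr,10)
rows(P1+P2+P3+P4,0,show=False)
x=rows(P1+P2,0);x=rows(P3[:17],0,*x);x=rows(P3[17:]+P4,0,*x)
E
```

```text
max 0.8 ikerr 1.2664084225733063e-08 maxqd [0.228 0.506 0.529 0.62  0.747 0.972] qend [-0.061  0.049  2.227  0.337  0.594  0.754] p [0.493 0.13  0.035] z [ 0.299  0.167 -0.939]
[[[0.0, 0.0, 0.6], [0.0, 0.0, 0.0], 0], [[0.0, 0.0, 0.6], [0.0, 0.0, 0.0], 0], [[0.0, 0.0, 0.6], [0.0, 0.0, 0.0], 0], [[0.0, 0.0, 0.6], [0.0, 0.0, 0.0], 0], [[0.0, 0.0, 0.6], [0.0, 0.0, 0.0], 0], [[-0.31, 0.31, -0.17], [-0.31, -0.31, 0.0], 0], [[-0.3, 0.32, -0.29], [-0.32, -0.31, 0.0], 0], [[-0.29, 0.29, -0.31], [-0.32, -0.31, 0.0], 0], [[-0.28, 0.29, -0.33], [-0.32, -0.31, 0.0], 0], [[-0.26, 0.26, -0.37], [-0.32, -0.31, 0.0], 0], [[-0.24, 0.25, -0.39], [-0.32, -0.31, 0.0], 0], [[-0.22, 0.23, -0.41], [-0.32, -0.3, 0.0], 0], [[-0.2, 0.21, -0.43], [-0.32, -0.31, 0.0], 0], [[-0.18, 0.19, -0.44], [-0.31, -0.31, 0.0], 0], [[-0.16, 0.16, -0.47], [-0.32, -0.31, 0.0], 0], [[-0.14, 0.14, -0.48], [-0.32, -0.31, 0.0], 0], [[-0.12, 0.12, -0.49], [-0.32, -0.31, 0.0], 0], [[-0.09, 0.1, -0.5], [-0.32, -0.31, 0.0], 0], [[-0.07, 0.07, -0.51], [-0.32, -0.31, 0.0], 0], [[-0.05, 0.05, -0.52], [-0.32, -0.31, 0.0], 0]]
max 0.6 iker
[... 1324 characters left out ...]
, 0.12, -0.01], [0.0, 0.0, 0.11], 0], [[0.03, 0.04, -0.01], [0.0, 0.0, 0.04], 0], [[0.0, 0.0, -0.79], [-0.01, 0.03, 0.0], 0], [[0.0, 0.0, -0.8], [-0.01, 0.02, 0.0], 0], [[0.0, 0.0, -0.8], [-0.01, 0.03, 0.0], 0], [[0.0, 0.01, -0.8], [-0.02, 0.02, 0.0], 0], [[0.0, 0.0, -0.8], [-0.01, 0.03, 0.0], 0], [[0.0, 0.0, -0.8], [-0.01, 0.02, 0.0], 0], [[0.0, 0.0, -0.8], [-0.01, 0.03, 0.0], 0], [[0.0, 0.0, -0.79], [-0.02, 0.02, 0.0], 0], [[0.0, 0.0, -0.8], [-0.01, 0.02, 0.0], 0], [[-0.01, 0.01, -0.8], [-0.01, 0.03, 0.0], 0]]
max 0.8 ikerr 3.2329773753947402e-09 maxqd [ 3.736  6.839  7.677  0.211 10.121  8.443] qend [-0.061  0.049  2.227  0.337  0.594  0.754] p [0.493 0.13  0.035] z [ 0.299  0.167 -0.939]
```

Emit:
apply_moves(
  motion=[
    [[0.0,0.0,0.6],[0.0,0.0,0.0],0],
    [[0.0,0.0,0.6],[0.0,0.0,0.0],0],
    [[0.0,0.0,0.6],[0.0,0.0,0.0],0],
    [[0.0,0.0,0.6],[0.0,0.0,0.0],0],
    [[0.0,0.0,0.6],[0.0,0.0,0.0],0],
    [[-0.31,0.31,-0.17],[-0.31,-0.31,0.0],0],
    [[-0.3,0.32,-0.29],[-0.32,-0.31,0.0],0],
    [[-0.29,0.29,-0.31],[-0.32,-0.31,0.0],0],
    [[-0.28,0.29,-0.33],[-0.32,-0.31,0.0],0],
    [[-0.26,0.26,-0.37],[-0.32,-0.31,0.0],0],
    [[-0.24,0.25,-0.39],[-0.32,-0.31,0.0],0],
    [[-0.22,0.23,-0.41],[-0.32,-0.3,0.0],0],
    [[-0.2,0.21,-0.43],[-0.32,-0.31,0.0],0],
    [[-0.18,0.19,-0.44],[-0.31,-0.31,0.0],0],
    [[-0.16,0.16,-0.47],[-0.32,-0.31,0.0],0],
    [[-0.14,0.14,-0.48],[-0.32,-0.31,0.0],0],
    [[-0.12,0.12,-0.49],[-0.32,-0.31,0.0],0],
    [[-0.09,0.1,-0.5],[-0.32,-0.31,0.0],0],
    [[-0.07,0.07,-0.51],[-0.32,-0.31,0.0],0],
    [[-0.05,0.05,-0.52],[-0.32,-0.31,0.0],0],
  ],
)

```text
t: 29.55
tool_pos: [0.492, -0.0446, 0.2098]
tcp_rot: [2.709, -1.148, 0.538]
contact_force: [-0.8, -0.4, -2.7]
grip_width: 0.0147
grasp_force: 59.0
```

Emit:
apply_moves(
  motion=[
    [[-0.02,0.05,0.0],[0.0,0.0,0.04],0],
    [[-0.08,0.13,-0.01],[0.0,0.0,0.11],0],
    [[-0.11,0.23,-0.01],[0.0,0.0,0.18],0],
    [[-0.16,0.3,-0.03],[0.0,0.0,0.25],0],
    [[-0.18,0.37,-0.02],[0.0,0.0,0.32],0],
    [[-0.2,0.43,-0.04],[0.0,0.0,0.37],0],
    [[-0.2,0.46,-0.03],[0.0,0.0,0.43],0],
    [[-0.19,0.5,-0.04],[0.0,0.0,0.47],0],
    [[-0.16,0.52,-0.05],[0.0,0.0,0.51],0],
    [[-0.13,0.53,-0.04],[0.0,0.0,0.54],0],
    [[-0.08,0.53,-0.05],[0.0,0.0,0.55],0],
    [[-0.03,0.53,-0.05],[0.0,0.0,0.57],0],
    [[0.02,0.52,-0.05],[0.0,0.0,0.56],0],
    [[0.08,0.5,-0.05],[0.0,0.0,0.56],0],
    [[0.12,0.5,-0.04],[0.0,0.0,0.54],0],
    [[0.17,0.46,-0.05],[0.0,0.0,0.51],0],
    [[0.2,0.45,-0.04],[0.0,0.0,0.47],0],
  ],
)

```text
t: 31.25
tool_pos: [0.4741, 0.0953, 0.1988]
tcp_rot: [-3.011, -0.379, -0.597]
contact_force: [0.3, 0.3, -3.1]
grip_width: 0.0146
grasp_force: 59.0
```

```bash
python3 st.py; python3 - <<'E'
from h import *
np.set_printoptions(linewidth=250)
print(manip.sense()["wrist_torque"])
tt=manip.snapshot("top");sd=manip.snapshot("side");cv2.imwrite("pics/r_top.png",tt[:,:,::-1]);cv2.imwrite("pics/r_side.png",sd[:,:,::-1])
t=cv2.cvtColor(tt,cv2.COLOR_RGB2GRAY);o=cv2.imread("pics/t6.png",0)
print("vessel top now / before pour")
for v in range(168,208,2):print(v,t[v,298:342:2],o[v,298:342:2])
# changed areas between t6 and now
d=(cv2.absdiff(t,o)>14).astype(np.uint8);d=cv2.morphologyEx(d,cv2.MORPH_OPEN,np.ones((3,3)))
n,l,st,c=cv2.connectedComponentsWithStats(d);print([(c[i].round(0).tolist(),st[i].tolist()) for i in range(1,n) if st[i,4]>12])
E
```

```text
31.25 q [-0.1102 -0.3764  2.245   0.1713  0.9116  1.1295] tcp [0.4741 0.0953 0.1988] rv [-3.011  -0.3795 -0.5971] 
x,y,z axes [0.8954 0.2294 0.3816] [ 0.2481 -0.9687  0.    ] [ 0.3697  0.0946 -0.9243] F [ 0.2545  0.2772 -3.1233] w 0.014600300357370019 58.96705627441406
[-0.15441558  0.540991    0.00789706]
vessel top now / before pour
168 [123 123 123 122 122 124 123 123 123 123 122 122 122 122 123 122 123 122 122 123 123 123] [122 122 122 122 121 122 122 122 122 121 122 122 121 123 122 121 121 122 121 121 122 121]
170 [122 123 114 121 123 123 122 121 117 108 107 107 108 109 117 121 122 123 123 122 123 124] [121 121 112 121 121 122 121 120 117 105 107 107 107 110 117 121 121 122 121 121 122 121]
172 [122 118 113 122 123 123 117 104  84  69  63  62  62  72  85 108 119 122 122 122 122 122] [122 119 113 120 121 121 117 104  82  67  61  60  60  72  86 107 118 121 121 121 122 123]
174 [121 113 121 121 122 113  92  64  53  41  39  40  40  51  54  66  89 115 122 122 122 122] [120 110 118 120 120 110  89  63  52  39  39  40  39  49  53  65  91 116 122 121 121 122]
176 [117 116 121 120 115  8
[... 3004 characters left out ...]
84.0, 208.0], [182, 206, 4, 4, 14]), ([216.0, 224.0], [215, 222, 4, 4, 15]), ([209.0, 241.0], [202, 229, 14, 26, 193]), ([219.0, 238.0], [216, 236, 9, 7, 45]), ([231.0, 244.0], [225, 240, 14, 7, 72]), ([197.0, 260.0], [189, 249, 18, 22, 109]), ([230.0, 271.0], [208, 248, 43, 42, 744]), ([203.0, 273.0], [200, 265, 7, 17, 97]), ([220.0, 272.0], [214, 269, 14, 7, 59]), ([204.0, 326.0], [179, 278, 59, 91, 2103]), ([222.0, 303.0], [201, 294, 39, 25, 395]), ([251.0, 304.0], [249, 297, 4, 14, 48]), ([242.0, 303.0], [241, 299, 3, 9, 27]), ([241.0, 312.0], [240, 309, 3, 8, 24]), ([240.0, 323.0], [239, 319, 3, 9, 27]), ([239.0, 360.0], [235, 347, 11, 27, 203]), ([210.0, 357.0], [206, 354, 10, 6, 53])]
```

Inside the vessel the top view now has three bright discs, near (310,187), (321,187) and (318,195). The rim has not moved and nothing was spilled. Next I set the scoop down.

Emit:
apply_moves(
  motion=[
    [[0.2,0.41,-0.04],[0.0,0.0,0.43],0],
    [[0.21,0.36,-0.03],[0.0,0.0,0.37],0],
    [[0.19,0.32,-0.03],[0.0,0.0,0.32],0],
    [[0.17,0.25,-0.02],[0.0,0.0,0.25],0],
    [[0.12,0.19,-0.01],[0.0,0.0,0.18],0],
    [[0.08,0.12,-0.01],[0.0,0.0,0.11],0],
    [[0.03,0.04,-0.01],[0.0,0.0,0.04],0],
    [[0.0,0.0,-0.79],[-0.01,0.03,0.0],0],
    [[0.0,0.0,-0.8],[-0.01,0.02,0.0],0],
    [[0.0,0.0,-0.8],[-0.01,0.03,0.0],0],
    [[0.0,0.01,-0.8],[-0.02,0.02,0.0],0],
    [[0.0,0.0,-0.8],[-0.01,0.03,0.0],0],
    [[0.0,0.0,-0.8],[-0.01,0.02,0.0],0],
    [[0.0,0.0,-0.8],[-0.01,0.03,0.0],0],
    [[0.0,0.0,-0.79],[-0.02,0.02,0.0],0],
    [[0.0,0.0,-0.8],[-0.01,0.02,0.0],0],
    [[-0.01,0.01,-0.8],[-0.01,0.03,0.0],0],
    [[0,0,0],[0,0,0],0],
  ],
)

```text
t: 33.15
tool_pos: [0.4916, 0.1295, 0.033]
tcp_rot: [-2.915, -0.745, -0.506]
contact_force: [-1.4, 0.5, -4.3]
grip_width: 0.0152
grasp_force: 59.0
```

Emit:
apply_moves(
  motion=[
    [[0,0,-0.25],[0,0,0],0],
    [[0,0,-0.25],[0,0,0],0],
    [[0,0,-0.2],[0,0,0],0],
    [[0,0,-0.1],[0,0,0],0],
    [[0,0,-0.1],[0,0,0],0],
    [[0,0,-0.1],[0,0,0],0],
    [[0,0,0],[0,0,0],0],
  ],
)

```text
t: 33.85
tool_pos: [0.4935, 0.1294, 0.015]
tcp_rot: [-2.915, -0.746, -0.513]
contact_force: [-0.5, 0.0, -1.6]
grip_width: 0.0155
grasp_force: 59.1
```

Emit:
apply_moves(
  motion=[
    [[0,0,-0.05],[0,0,0],0],
    [[0,0,-0.05],[0,0,0],0],
    [[0,0,0],[0,0,0],0],
    [[0,0,0],[0,0,0],18],
    [[0,0,0],[0,0,0],22],
    [[0,0,0],[0,0,0],28],
    [[0,0,0],[0,0,0],34],
    [[0,0,0],[0,0,0],40],
    [[0,0,0],[0,0,0],40],
  ],
)

```text
t: 34.75
tool_pos: [0.4933, 0.1295, 0.013]
tcp_rot: [-2.915, -0.746, -0.513]
contact_force: [0.3, 0.5, 0.4]
grip_width: 0.04
grasp_force: 0.0
```

Emit:
apply_moves(
  motion=[
    [[-0.09,-0.05,0.28],[0,0,0],40],
    [[-0.13,-0.07,0.4],[0,0,0],40],
    [[-0.13,-0.07,0.4],[0,0,0],40],
    [[-0.13,-0.07,0.4],[0,0,0],40],
    [[-0.13,-0.07,0.4],[0,0,0],40],
    [[-0.13,-0.07,0.4],[0,0,0],40],
    [[-0.13,-0.07,0.4],[0,0,0],40],
    [[-0.13,-0.07,0.4],[0,0,0],40],
    [[-0.13,-0.07,0.4],[0,0,0],40],
    [[-0.13,-0.07,0.4],[0,0,0],40],
    [[-0.2,-0.07,0.4],[0,0,0],40],
    [[-0.2,-0.07,0.4],[0,0,0],40],
    [[0,0,0],[0,0,0],40],
    [[0,0,0],[0,0,0],40],
  ],
)

```text
t: 36.15
tool_pos: [0.4601, 0.113, 0.1068]
tcp_rot: [-2.915, -0.746, -0.514]
contact_force: [0.8, -0.4, -0.3]
grip_width: 0.0399
grasp_force: 0.0
```

```bash
python3 st.py; python3 - <<'E'
from h import *
np.set_printoptions(precision=1,suppress=True,linewidth=250)
t=cv2.cvtColor(manip.snapshot("top"),cv2.COLOR_RGB2GRAY);s=cv2.cvtColor(manip.snapshot("side"),cv2.COLOR_RGB2GRAY)
o=cv2.imread("pics/top0.png",0);os=cv2.imread("pics/side0.png",0)
for nm,a,b,(r1,r2,c1,c2) in(("top tray",t,o,(175,265,165,235)),("side tray",s,os,(250,300,200,312)),("side vessel",s,cv2.imread("pics/s6.png",0),(130,210,225,310)),("side all rest",s,cv2.imread("pics/s6.png",0),(60,384,100,355))):
    d=(cv2.absdiff(a,b)>14).astype(np.uint8)[r1:r2,c1:c2];n,l,st,c=cv2.connectedComponentsWithStats(d)
    print(nm,[((c[i]+[c1,r1]).round(0).tolist(),st[i,2:].tolist()) for i in range(1,n) if st[i,4]>6])
print("side lip cols, before/after")
for v in range(262,300,3):print(v,os[v,206:226:2],s[v,206:226:2])
E
```

```text
36.15 q [-0.1107 -0.2113  2.2984  0.2847  0.7867  0.7845] tcp [0.4601 0.113  0.1068] rv [-2.9153 -0.7459 -0.5135] 
x,y,z axes [0.8243 0.4508 0.3424] [ 0.4807 -0.8769 -0.0027] [ 0.299   0.1668 -0.9396] F [ 0.7802 -0.4322 -0.2674] w 0.039872438641532136 0.0
top tray [([196.0, 188.0], [7, 10, 30]), ([201.0, 196.0], [5, 7, 13]), ([186.0, 212.0], [24, 41, 111]), ([191.0, 204.0], [7, 12, 39]), ([206.0, 205.0], [10, 14, 39]), ([200.0, 212.0], [11, 14, 51]), ([212.0, 214.0], [5, 5, 9]), ([204.0, 224.0], [9, 12, 43]), ([216.0, 222.0], [5, 7, 15]), ([219.0, 254.0], [40, 36, 629]), ([211.0, 242.0], [12, 20, 57])]
side tray [([244.0, 277.0], [101, 50, 3267]), ([301.0, 252.0], [14, 5, 57]), ([302.0, 277.0], [42, 43, 510]), ([236.0, 264.0], [55, 10, 165]), ([280.0, 270.0], [22, 6, 63])]
side vessel [([253.0, 178.0], [4, 3, 10]), ([303.0, 199.0], [15, 22, 160])]
side all rest [([338.0, 144.0], [36, 37, 479]), ([345.0, 162.0], [17, 9, 64]), ([315.0, 220.0], [86, 103, 1673]), ([253.0, 178.0], [4, 3, 10]), ([305.0, 225.0], [3, 3, 9]), ([303.0, 232.0], [6, 4, 13]), ([317.0, 235.0], [3, 3, 8]), ([309.0,
[... 986 characters left out ...]
 [144 144 139 133 133 134 134 133 138 143] [160 160 155 148 149 148 148 149 149 150]
280 [145 145 138 132 132 134 134 132 126 142] [160 160 155 150 149 150 150 151 150 150]
283 [144 144 141 135 134 134 134 131 105 106] [162 160 154 148 150 150 150 150 151 150]
286 [143 143 143 136 135 135 135 134 116  70] [160 159 157 151 149 150 149 148 147 146]
289 [144 144 143 136 134 132 128 123 118 103] [160 160 154 132 115 107 100  88  79  71]
292 [144 144 140  97  70  62  58  54  52  53] [161 161 151  92  60  59  59  60  61  63]
295 [144 144 140 100  56  58  62  69  72  79] [161 160 157 127 103 107 118 130 140 144]
298 [144 144 144 138 131 129 132 140 141 142] [160 160 160 159 159 159 160 160 160 160]
```

```bash
python3 -c "
from cell import manip
print(manip.hand_in())"
```

```text
the job is handed in; nothing more can be done
None
```

The job is handed in, with no verdict returned: the vessel stands upright on its foot with three slugs showing inside it, the empty scoop is back on the bench right side up (I judged it flat from the wrist force and corner pixels, not from a final picture), and the bystanders were not touched as far as the images show.

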